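# Weigh in the sample jars under their lot number

### The job

Weigh in the samples: roll the three thumbwheels of the weighing terminal so that they read 4 7 2 from left to right as seen from the robot, each digit straight up at the index marks, stand all the small sample jars in the wire basket, and hang the basket by its handle on the two-armed hook of the hanging scale so that it hangs still and about level. Only then press the terminal's print key fully down and let it go, leaving the number set and the basket hanging; do not disturb the big jar, the stack of lids or the other things on the table.

Things in the scene. Friction and masses are not known exactly. Their poses are not given: they have to be found in the camera images.
- terminal: weighing terminal, fixed, left or right on the table (the scale is on the other side): grey housing 130 (x) by 220 mm (y), deck 62 mm high, with a ridge to 108 mm at x = 35 to 65 mm. Origin: centre of the underside; x away from the robot, y left, z up. In a row at x = -12 mm: left, middle, right thumbwheel at y = 60, 18, -24 mm, print key at y = -78 mm; wheels stand 20 mm above the deck
- wheel_a (a joint): left (terminal +y) lot-number thumbwheel as seen from the robot, to read 4: angle in rad about the terminal's y. Digit d faces straight up at d x 0.6283 (whole turns of 6.283 do not matter); rolling the top away from the robot (terminal +x) raises it, towards the robot lowers it. Endless, no clicks, slight friction (0.025 N m); stays where left, may start between two digits
- wheel_b (a joint): middle lot-number thumbwheel as seen from the robot, to read 7: angle in rad about the terminal's y. Digit d faces straight up at d x 0.6283 (whole turns of 6.283 do not matter); rolling the top away from the robot (terminal +x) raises it, towards the robot lowers it. Endless, no clicks, slight friction (0.025 N m); stays where left, may start between two digits
- wheel_c (a joint): right lot-number thumbwheel as seen from the robot, to read 2: angle in rad about the terminal's y. Digit d faces straight up at d x 0.6283 (whole turns of 6.283 do not matter); rolling the top away from the robot (terminal +x) raises it, towards the robot lowers it. Endless, no clicks, slight friction (0.025 N m); stays where left, may start between two digits
- wheel_a_top (a point): crown of the left thumbwheel, where the set digit is read, 82 mm above the table; fixed to the terminal, does not turn. Wheel: 64 mm diameter, 20 mm wide, black with white digits 0-9 round the rim, upright for a reader at the robot; axis along terminal y, 32 mm below this point. A closed fingertip pressed on the crown and drawn along terminal x rolls it by friction
- wheel_b_top (a point): crown of the middle thumbwheel, where the set digit is read, 82 mm above the table; fixed to the terminal, does not turn. Wheel: 64 mm diameter, 20 mm wide, black with white digits 0-9 round the rim, upright for a reader at the robot; axis along terminal y, 32 mm below this point. A closed fingertip pressed on the crown and drawn along terminal x rolls it by friction
- wheel_c_top (a point): crown of the right thumbwheel, where the set digit is read, 82 mm above the table; fixed to the terminal, does not turn. Wheel: 64 mm diameter, 20 mm wide, black with white digits 0-9 round the rim, upright for a reader at the robot; axis along terminal y, 32 mm below this point. A closed fingertip pressed on the crown and drawn along terminal x rolls it by friction
- print_key (a joint): print key of the terminal: 0 m up, 0.006 m fully down; a spring key, about 5 N fully down, returns by itself; counts as pressed beyond 0.004 m
- print_key_top (a point): centre of the top of the round print key (28 mm diameter), pressed straight down
- scale: hanging scale, fixed: foot plate 12 mm thick (x -60 to 210, y +-75 mm), column centred at x = 175 mm, 320 mm high, 45 mm thick, two-armed hook. Origin on the table under the hook's seat; x from hook to column, away from the robot. Arms 10 mm thick at y = +-45 mm run from a crossbar (x = 100, 254 mm high), dip to the seat at x = 0, turn up to tips at x = -30 mm, 265 mm high
- hook_seat (a point): point midway between the arms where the axis of the basket's handle bar comes to rest, 240 mm above the table, bar along the scale's y. The bar goes in from the robot's side, over the tips (axis above 275 mm), with the basket's legs outside the arms, the arms between bar and jars, then down; brought in from above or from the side, the basket itself would strike the arms
- basket: steel wire basket, loose, 200 (x) by 176 mm (y), walls 32 mm high, 4 mm thick, floor 3 mm, no divisions, 0.32 kg. Origin: centre of the underside, z up. Rigid upright handle over its middle: legs at x = 0, y = +-86 mm and a round bar along y. Room for two jars either side of the bar, at x = +-59, y = +-46 mm; hangs level if loaded evenly. May hang either way round
- handle (a point): middle of the basket's handle bar, on its axis, 165 mm above the underside: bar 10 mm thick with a 16 mm black sleeve over its middle 56 mm; grip here, fingers closing across the bar (along basket x)
- jar1: small round sample jar, squat, 60 mm diameter, 60 mm tall (top 14 mm is the lid), 0.12 kg; rigid, a plain upright cylinder to grip. Origin at the centre of its underside, z up along its axis. Starts standing on the table; two to four of these jars are present
- jar2: small round sample jar, squat, 60 mm diameter, 60 mm tall (top 14 mm is the lid), 0.12 kg; rigid, a plain upright cylinder to grip. Origin at the centre of its underside, z up along its axis. Starts standing on the table; two to four of these jars are present
- jar3: small round sample jar, squat, 60 mm diameter, 60 mm tall (top 14 mm is the lid), 0.12 kg; rigid, a plain upright cylinder to grip. Origin at the centre of its underside, z up along its axis. Starts standing on the table; two to four of these jars are present
- jar4: small round sample jar, squat, 60 mm diameter, 60 mm tall (top 14 mm is the lid), 0.12 kg; rigid, a plain upright cylinder to grip. Origin at the centre of its underside, z up along its axis. Starts standing on the table; two to four of these jars are present
- big_jar: big jar, not a sample: 80 mm diameter, 118 mm tall, stands in the back row among the samples; to be left alone. Origin at the centre of its underside
- lids: stack of four loose-looking lids (one piece), 72 mm diameter, 36 mm high, in the back row; to be left alone. Origin at the centre of its underside
- tape: roll of parcel tape lying flat, 104 mm diameter, 48 mm high; to be left alone
- pack: flat pack of vine leaves, 170 by 115 by 34 mm; to be left alone
There are look-alikes about, which are no part of the job. What is shaped like the jar4 but black or red is not meant.

How it is judged:
On the way, in this order (a step that is already met when the one before it is completed fails the run):
1. the wheels read 4 7 2, every sample jar stands in the basket and the basket hangs still on the hook ((value of joint wheel_a between -3.94 and -3.6 rad or value of joint wheel_a between 2.343 and 2.683 rad or value of joint wheel_a between 8.626 and 8.966 rad) and (value of joint wheel_b between -8.338 and -7.998 rad or value of joint wheel_b between -2.055 and -1.715 rad or value of joint wheel_b between 4.228 and 4.568 rad) and (value of joint wheel_c between -5.197 and -4.857 rad or value of joint wheel_c between 1.087 and 1.427 rad or value of joint wheel_c between 7.37 and 7.71 rad) and x of jar1 in the frame of basket between -0.075 and 0.075 m and y of jar1 in the frame of basket between -0.066 and 0.066 m and z of each of jar1, jar2, jar3, jar4 in the frame of basket below 0.02 m and angle between the z axis of each of jar1, jar2, jar3, jar4 and the z axis of basket, either way round below 0.25 rad and x of jar2 in the frame of basket between -0.075 and 0.075 m and y of jar2 in the frame of basket between -0.066 and 0.066 m and x of jar3 in the frame of basket between -0.075 and 0.075 m and y of jar3 in the frame of basket between -0.066 and 0.066 m and x of jar4 in the frame of basket between -0.075 and 0.075 m and y of jar4 in the frame of basket between -0.066 and 0.066 m and x of handle in the frame of scale between -0.015 and 0.015 m and y of handle in the frame of scale between -0.035 and 0.035 m and z of handle in the frame of scale between 0.23 and 0.25 m and angle between basket's own z axis and vertical below 0.3 rad and contact force between basket and scale above 2 N and linear speed of basket below 0.03 m/s and angular speed of basket below 0.3 rad/s), for 0.3 s.
2. with all that so, the print key is pressed fully down (value of joint print_key above 0.004 m and (value of joint wheel_a between -3.94 and -3.6 rad or value of joint wheel_a between 2.343 and 2.683 rad or value of joint wheel_a between 8.626 and 8.966 rad) and (value of joint wheel_b between -8.338 and -7.998 rad or value of joint wheel_b between -2.055 and -1.715 rad or value of joint wheel_b between 4.228 and 4.568 rad) and (value of joint wheel_c between -5.197 and -4.857 rad or value of joint wheel_c between 1.087 and 1.427 rad or value of joint wheel_c between 7.37 and 7.71 rad) and x of jar1 in the frame of basket between -0.075 and 0.075 m and y of jar1 in the frame of basket between -0.066 and 0.066 m and z of each of jar1, jar2, jar3, jar4 in the frame of basket below 0.02 m and angle between the z axis of each of jar1, jar2, jar3, jar4 and the z axis of basket, either way round below 0.25 rad and x of jar2 in the frame of basket between -0.075 and 0.075 m and y of jar2 in the frame of basket between -0.066 and 0.066 m and x of jar3 in the frame of basket between -0.075 and 0.075 m and y of jar3 in the frame of basket between -0.066 and 0.066 m and x of jar4 in the frame of basket between -0.075 and 0.075 m and y of jar4 in the frame of basket between -0.066 and 0.066 m and x of handle in the frame of scale between -0.015 and 0.015 m and y of handle in the frame of scale between -0.035 and 0.035 m and z of handle in the frame of scale between 0.23 and 0.25 m and angle between basket's own z axis and vertical below 0.3 rad), for 0.05 s.
At the end, for the whole second after the job is handed in: wheels within 0.17 rad of 4, 7, 2; every sample jar upright in the basket (within 0.25 rad); handle bar in the seat of both hook arms (15 mm along x, 10 mm in height), the scale carrying the basket, still and tilted under 0.3 rad; print key pressed after that and up again (all of step 1 and value of joint print_key below 0.002 m); the robot touches nothing.
It fails at once if the print key is pressed before the number is set and the loaded basket hangs on the hook (value of joint print_key above 0.004 m and not ((value of joint wheel_a between -3.94 and -3.6 rad or value of joint wheel_a between 2.343 and 2.683 rad or value of joint wheel_a between 8.626 and 8.966 rad) and (value of joint wheel_b between -8.338 and -7.998 rad or value of joint wheel_b between -2.055 and -1.715 rad or value of joint wheel_b between 4.228 and 4.568 rad) and (value of joint wheel_c between -5.197 and -4.857 rad or value of joint wheel_c between 1.087 and 1.427 rad or value of joint wheel_c between 7.37 and 7.71 rad) and (x of jar1 in the frame of basket between -0.075 and 0.075 m and y of jar1 in the frame of basket between -0.066 and 0.066 m and z of jar1 in the frame of basket below 0.02 m and angle between the z axis of jar1 and the z axis of basket, either way round below 0.25 rad) and (x of jar2 in the frame of basket between -0.075 and 0.075 m and y of jar2 in the frame of basket between -0.066 and 0.066 m and z of jar2 in the frame of basket below 0.02 m and angle between the z axis of jar2 and the z axis of basket, either way round below 0.25 rad) and (x of jar3 in the frame of basket between -0.075 and 0.075 m and y of jar3 in the frame of basket between -0.066 and 0.066 m and z of jar3 in the frame of basket below 0.02 m and angle between the z axis of jar3 and the z axis of basket, either way round below 0.25 rad) and (x of jar4 in the frame of basket between -0.075 and 0.075 m and y of jar4 in the frame of basket between -0.066 and 0.066 m and z of jar4 in the frame of basket below 0.02 m and angle between the z axis of jar4 and the z axis of basket, either way round below 0.25 rad) and x of handle in the frame of scale between -0.015 and 0.015 m and y of handle in the frame of scale between -0.035 and 0.035 m and z of handle in the frame of scale between 0.23 and 0.25 m and angle between basket's own z axis and vertical below 0.3 rad)).
It fails at once if the big jar, the lids, the tape or the pack is pushed more than 30 mm (distance of any of big_jar, lids, tape, pack from where it was at the start of the episode above 0.03 m).
Of jar1, jar2, jar3, jar4 only 2 to 4 are there at a start; the rules pass over those that are not, and their reading is None.
At some moment in a run one of jar1, jar2, jar3, jar4 may be knocked a few centimetres aside while the robot is not near it.
It also fails if it takes over 210 s, if anything falls off the work surface, if the arm or the gripper's body presses on something with over 40 N, if the wrist force passes 120 N, or if a joint passes its speed limit or range.

### The arm

A 6-joint arm with a two-finger parallel gripper is mounted at the origin on the work surface. World frame = base frame: x ahead of the robot, y to its left, z up, the work surface at z = 0. Lengths are in m, angles in rad, forces in N, time in s.
With the tool pointing down it reaches from about 0.4 to 0.925 m from the base axis. Payload 3.4 kg.
Tool frame: the origin (TCP) lies at the very end of the fingers, on their centre line; the grasp point (between the pads) lies 19 mm behind it; z points along the fingers, y is the line along which they close (so a half turn about z gives the same grasp; the last joint's range is limited). The gripper opens to 85 mm and grips with 20 to 120 N. Pads are 22 mm wide; open, the fingers measure 114 mm over their backs; the gripper's body (76 mm by 85 mm) begins 54 mm behind the grasp point. The pads swing forward as they close: fully open they stand 13 mm farther back than shut.
Start: joints at [-1.379, 0.307, 1.506, -0, 1.328, -0.073], TCP at [0.15, -0.555, 0.231] pointing down, gripper open.
Joint ranges: [-3.12, 3.12], [-1.05, 2.28], [0.14, 2.33], [-1.42, 4.57], [0.1, 2.73], [-2.68, 2.68]. Speed limits (rad/s): [2.57, 2.57, 3.14, 3.14, 3.14, 3.14].

### API

Orientations are given as a 3x3 rotation matrix whose columns are the frame's x, y, z axes.
In Python, from workcell import arm gives the robot as it stands.
- The arm moves only by the shell command python3 -m creep 'ROWS' [FORCE]. ROWS is JSON, a list that holds one entry, the list of rows, each a list of 5 numbers: the shift along the tool's x, y, z as a fraction of full scale, then the turn about the tool's z as a fraction of full scale, then the finger opening in mm, from 0 to 85.4. In form: [[[x, y, z, spin, gripper], ...]]. A call has 1 to 12 rows; each row is the pose to reach, as a shift and turn from the pose commanded when the call began, along the tool's axes at that moment; what a row does not reach only later rows make up. Full scale, the value 1, is 0.5 m for a shift and 90 degrees for a turn. A row lasts 1/10 s, in which the tool goes at most 50 mm and 8.59 degrees, less where a joint would pass 70% of its speed; a pose out of reach is approached as far as the arm can. A call with a number of a shift or a turn outside -1 to 1 is refused whole. A call with a gripper value outside its range is refused whole. The fingers move at their own pace and stop on an object; FORCE is the grip in N (left out, the last holds). Time passes only in rows, so rows that repeat a pose let the fingers close. It gives the time, the measured TCP pose, the force, the opening and the grip force at its end, in the units of the state.
- arm.observe(): the state, without advancing time (a new reading comes with each control period).
- arm.grab_frame(name): name is "scene" or "side" or "wrist"; returns the picture (480x640x3 uint8, red, green, blue); there is no depth.
- arm.camera_info(name): a dict with "vfov" (degrees; the focal length in pixels is half the picture's height over the tangent of half this angle, whatever the lens; pixels are square), "cx", "cy" (the principal point, pixels), "distortion" ([k1, k2, p1, p2, k3] as OpenCV has them; the pictures are not rectified), "world_from_camera" (4x4, takes a point from camera to world coordinates). Camera axes: x right, y up, looking along -z (the intrinsics and any distortion apply to the point x, -y, -z); pixel columns grow to the right and rows downward; lengths in m; the calibration is good to about 2 mm. A picture is of the moment at which its call begins: read the wrist's pose just before it. camera_info takes no time and is no camera call; for the wrist camera it gives the pose at the moment of the call.
- arm.close_job(): hands the job in; it is judged then, once.
Trained networks look in the newest picture that a camera, given by its name, has taken for a name from the list of things; names that differ only in an ending like _2 or _b are one class to them, and where a whole thing is asked for, a point or a joint stands for the part that bears it (a point fixed in the world has none). Each returns a list of dicts, best first, with "confidence" (0 to 1); they miss things now and then, are a little off and sometimes report something else, mostly with a low value. They report only what shows in the picture. A call takes as long as a camera call. They do not tell look-alikes from the thing itself.
- arm.spot_in(camera, label): "centre" ([x, y, z] in m, in world coordinates, good to about 4 mm: the middle of the surface that is visible of it).
The state is a dict: "time_s": time; "joint_pos": joint angles; "dq": joint speeds; "joint_efforts": joint torques, N m; "ee_pos": TCP position; "tcp_rot": TCP orientation; "force": force on the tool from outside, world axes, zero at the start; "moment": the same for the moment, N m; "gripper_width": finger opening in m; "grip_force": force on a finger pad.
Only numpy, scipy, OpenCV 4.12 (cv2) and the standard library are available. Lean on these libraries where they do the work, as an engineer would, in place of code of your own. Each camera call takes 0.05 s, during which the arm holds its last target. There are 200 camera calls.

## Working session

There is one attempt and no reset: what is moved stays moved. The work goes in short steps, Python scripts to look and compute and a shell command to move; the robot and the scene stay as the last step left them, time stands still between calls to the robot, and variables do not carry over. Pictures are saved under pics/ and viewed, at most 14 in all, crops included, and the job is handed in when it is done.

```bash
ls; mkdir -p pics; python3 - <<'E'
from workcell import arm
import cv2,numpy as np
s=arm.observe();print(s['time_s'],s['ee_pos'],np.round(s['tcp_rot'],3).tolist(),s['gripper_width'])
for c in ['scene','side']:
    f=arm.grab_frame(c);cv2.imwrite(f'pics/{c}0.png',f[:,:,::-1])
    i=arm.camera_info(c);print(c,i['vfov'],i['cx'],i['cy'],i['distortion'],np.round(i['world_from_camera'],3).tolist())
    for l in ['terminal','wheel_a_top','print_key_top','scale','basket','handle','jar1','big_jar','lids','tape','pack']:
        try: print(l,[(np.round(d['centre'],3).tolist(),round(d['confidence'],2)) for d in arm.spot_in(c,l)][:7])
        except Exception as e: print(l,e)
E
```

```text
pics
0.0 [ 0.15030426 -0.55428745  0.230397  ] [[0.965, 0.262, -0.0], [0.262, -0.965, 0.002], [0.0, -0.002, -1.0]] 0.08542595910357342
scene 48.45663672627985 318.8777426770044 248.38518988950156 [0.02820263 0.         0.         0.         0.        ] [[-0.15, -0.616, 0.773, 1.567], [0.989, -0.093, 0.118, 0.169], [-0.0, 0.782, 0.623, 1.023], [0.0, 0.0, 0.0, 1.0]]
terminal []
wheel_a_top [([0.617, 0.349, 0.07], 0.8), ([0.558, 0.414, 0.085], 0.75)]
print_key_top [([0.54, 0.279, 0.082], 0.63)]
scale [([0.732, -0.327, 0.186], 0.63), ([0.419, 0.19, 0.047], 0.16)]
basket [([0.488, -0.008, 0.004], 0.8), ([0.421, 0.193, 0.049], 0.75)]
handle [([0.487, -0.003, 0.0], 0.95), ([0.73, -0.329, 0.181], 0.43)]
jar1 [([0.416, -0.194, 0.052], 0.92), ([0.423, 0.196, 0.052], 0.8), ([0.272, -0.227, 0.044], 0.73), ([0.547, -0.176, 0.055], 0.67), ([0.537, 0.278, 0.084], 0.23)]
big_jar [([0.721, -0.051, 0.098], 0.9)]
lids [([0.707, 0.053, 0.034], 0.74)]
tape [([0.343, 0.364, 0.032], 0.82)]
pack [([0.31, -0.391, 0.031], 0.7)]
side 50.14930014785991 320.1467416443836 231.9029011033276 [-0.03624883  0.       
[... 231 characters left out ...]
el_a_top [([0.555, 0.389, 0.063], 0.8)]
print_key_top [([0.701, -0.323, 0.094], 0.45)]
scale [([0.701, -0.32, 0.098], 0.62), ([0.547, 0.425, 0.073], 0.59)]
basket [([0.481, -0.005, 0.006], 0.81), ([0.547, 0.424, 0.074], 0.21)]
handle [([0.482, -0.007, 0.006], 0.57), ([0.546, 0.42, 0.069], 0.55), ([0.539, 0.338, 0.077], 0.29)]
jar1 [([0.53, -0.154, 0.036], 0.75), ([0.399, 0.215, 0.051], 0.74), ([0.39, -0.178, 0.041], 0.68), ([0.253, -0.21, 0.046], 0.65)]
big_jar [([0.676, -0.03, 0.081], 0.9), ([0.392, -0.179, 0.043], 0.73)]
lids [([0.681, 0.069, 0.039], 0.95)]
tape [([0.317, 0.379, 0.034], 0.59), ([0.699, -0.32, 0.1], 0.56)]
pack [([0.296, -0.379, 0.034], 0.65), ([0.557, 0.388, 0.062], 0.41)]
```

View pics/scene0.png

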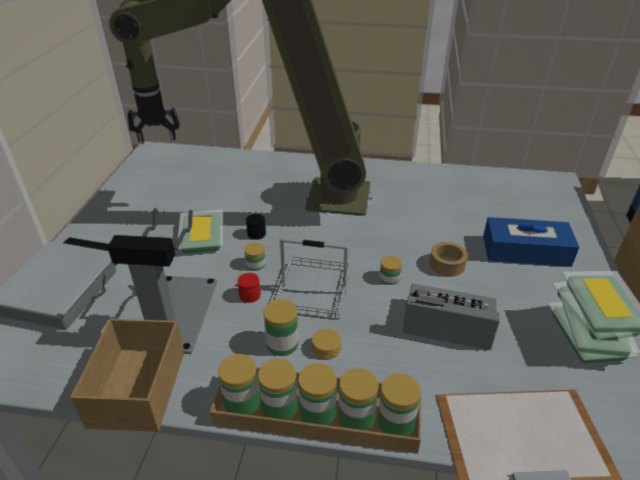

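View pics/side0.png

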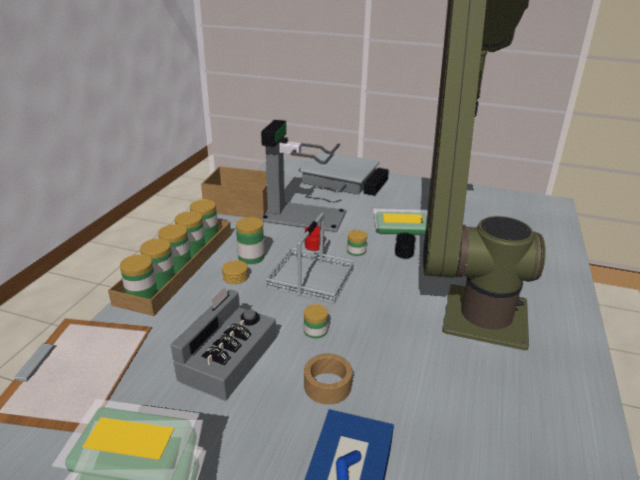

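The two views show two sample jars, at scene (391,270) and (255,256). The look-alikes are the red one at (249,288) and the black one at (256,226). The terminal is on the left at scene (450,315), the scale is on the right, and the basket is at (313,285) with its bar running from (282,240) to (348,246).

```bash
cat > h.py <<'E'
from workcell import arm
import numpy as np, cv2
def K(i):
    f=240/np.tan(np.radians(i['vfov'])/2); return np.array([[f,0,i['cx']],[0,f,i['cy']],[0,0,1.]])
def p2w(i,uv,z):
    "pixels -> world points on plane z"
    n=cv2.undistortPoints(np.float64(uv).reshape(-1,1,2),K(i),np.array(i['distortion']))[:,0]
    T=np.array(i['world_from_camera']); d=np.c_[n[:,0],-n[:,1],-np.ones(len(n))]@T[:3,:3].T
    o=T[:3,3]; return o+d*((z-o[2])/d[:,2])[:,None]
def w2p(i,P):
    T=np.array(i['world_from_camera']); c=(np.atleast_2d(P)-T[:3,3])@T[:3,:3]; c=c*[1,-1,-1]
    return cv2.projectPoints(c.astype(float),np.zeros(3),np.zeros(3),K(i),np.array(i['distortion']))[0][:,0]
def plan(p,yaw=None):
    "yaw: deg, direction of tool x in world"
    s=arm.observe(); R=s['tcp_rot']; d=(np.array(p)-s['ee_pos'])@R/0.5
    y0=np.degrees(np.arctan2(R[1,0],R[0,0])); sp=0
    if yaw is not None: sp=-((yaw-y0+90)%180-90)/90
    print('plan',np.round(d,4),'spin',round(sp,3),'yaw0',round(y0,1),'rows',round(np.linalg.norm(d)*10,1),round(abs(sp)*90/8.59,1),'t',round(s['time_s'],1),'j6',round(s['joint_pos'][5],2))
def snap(c,name):
    i=arm.camera_info(c); f=arm.grab_frame(c); cv2.imwrite(f'pics/{name}.png',f[:,:,::-1]); return i,f
E
python3 - <<'E'
from h import *
i=arm.camera_info('scene')
np.set_printoptions(precision=4,suppress=True)
print('bar',p2w(i,[(282,240),(348,246)],.165))
print('ridge',p2w(i,[(410,290),(496,297)],.108))
print('term back bottom',p2w(i,[(404,334),(492,345)],0.0))
print('hook tips',p2w(i,[(155,210),(190,212)],.265))
print('foot',p2w(i,[(216,280),(189,348)],.012))
w=arm.camera_info('wrist'); s=arm.observe()
T=np.array(w['world_from_camera']);print(w['vfov'],w['cx'],w['cy'],'cam in tool',(T[:3,3]-s['ee_pos'])@s['tcp_rot'],'\n',s['tcp_rot'].T@T[:3,:3])
plan([0.45,0.35,0.35],0)
E
```

```text
bar [[ 0.4818 -0.0945  0.165 ]
 [ 0.4812  0.0801  0.165 ]]
ridge [[0.5629 0.2469 0.108 ]
 [0.5563 0.4563 0.108 ]]
term back bottom [[0.6126 0.2438 0.    ]
 [0.616  0.4618 0.    ]]
hook tips [[ 0.5355 -0.4026  0.265 ]
 [ 0.5307 -0.3135  0.265 ]]
foot [[ 0.4979 -0.2883  0.012 ]
 [ 0.7491 -0.2789  0.012 ]]
62.15670689798708 325.8182575430116 232.2936119053339 cam in tool [ 0.0841  0.0005 -0.1438] 
 [[ 0.0002  0.9449  0.3273]
 [ 1.     -0.0002 -0.0001]
 [-0.      0.3273 -0.9449]]
plan [ 1.0519 -1.5901 -0.2373] spin 0.169 yaw0 15.2 rows 19.2 1.8 t 1.2 j6 -0.07
```

```bash
python3 -m creep '[[[0.738,-0.432,-0.24,0.169,85],[0.738,-0.432,-0.24,0.169,85],[0.738,-0.432,-0.24,0.169,85],[0.738,-0.432,-0.24,0.169,85],[0.738,-0.432,-0.24,0.169,85],[0.738,-0.432,-0.24,0.169,85],[0.738,-0.432,-0.24,0.169,85],[0.738,-0.432,-0.24,0.169,85],[0.738,-0.432,-0.24,0.169,85],[0.738,-0.432,-0.24,0.169,85],[0.738,-0.432,-0.24,0.169,85],[0.738,-0.432,-0.24,0.169,85]]]' 
python3 - <<'E'
from h import *
i,f=snap('wrist','w1')
for l in ['jar1','hook_seat','scale']: 
  try: print(l,[(np.round(d['centre'],3).tolist(),round(d['confidence'],2)) for d in arm.spot_in('wrist',l)][:4])
  except Exception as e: print(l,e)
plan([.45,0.02,.35],0)
E
python3 -m creep '[[[0,-0.54,0,0,85],[0,-0.54,0,0,85],[0,-0.54,0,0,85],[0,-0.54,0,0,85],[0,-0.54,0,0,85],[0,-0.54,0,0,85],[0,-0.54,0,0,85],[0,-0.54,0,0,85]]]'
python3 - <<'E'
from h import *
i,f=snap('wrist','w2')
for l in ['jar1','basket','handle']: print(l,[(np.round(d['centre'],3).tolist(),round(d['confidence'],2)) for d in arm.spot_in('wrist',l)][:4])
E
python3 -m creep '[[[0,-0.66,0,0,85],[0,-0.66,0,0,85],[0,-0.66,0,0,85],[0,-0.66,0,0,85],[0,-0.66,0,0,85],[0,-0.66,0,0,85],[0,-0.66,0,0,85],[0,-0.66,0,0,85],[0,-0.66,0,0,85]]]'
python3 - <<'E'
from h import *
i,f=snap('wrist','w3')
for l in ['jar1','wheel_a_top','print_key_top']: print(l,[(np.round(d['centre'],3).tolist(),round(d['confidence'],2)) for d in arm.spot_in('wrist',l)][:4])
plan([.54,0.35,.35],0)
a=[cv2.imread(f'pics/w{k}.png') for k in (1,2,3)]
a=[cv2.resize(x,(400,300)) for x in a]; cv2.imwrite('pics/m1.png',np.vstack([np.hstack(a[:2]),np.hstack([a[2],a[2]*0])]))
E
```

```text
time_s: 2.4
ee_pos: [0.4493, -0.2503, 0.3508]
tcp_rot: [[1.0, -0.001, -0.001], [-0.001, -1.0, 0.0], [-0.001, -0.0, -1.0]]
force: [0.4, 0.5, 0.6]
gripper_width: 0.0853
grip_force: 0.0
jar1 [([0.4, 0.166, 0.006], 0.67), ([0.27, -0.232, 0.054], 0.62), ([0.405, -0.203, 0.058], 0.59), ([0.53, -0.184, 0.056], 0.58)]
hook_seat [([0.56, -0.346, 0.012], 0.75)]
scale [([0.564, -0.35, 0.017], 0.56)]
plan [ 3.000e-04 -5.417e-01  2.000e-03] spin -0.002 yaw0 -0.2 rows 5.4 0.0 t 2.6 j6 0.98
time_s: 3.4
ee_pos: [0.4501, 0.0194, 0.3512]
tcp_rot: [[1.0, -0.0, -0.0], [-0.0, -1.0, -0.001], [-0.0, 0.001, -1.0]]
force: [0.6, -0.7, 0.6]
gripper_width: 0.0853
grip_force: 0.0
jar1 [([0.266, -0.223, 0.057], 0.83), ([0.402, -0.189, 0.055], 0.74), ([0.535, 0.279, 0.083], 0.7), ([0.53, -0.17, 0.056], 0.69)]
basket [([0.488, -0.012, 0.003], 0.63)]
handle [([0.49, -0.012, 0.0], 0.71)]
time_s: 4.5
ee_pos: [0.451, 0.3495, 0.3507]
tcp_rot: [[1.0, -0.001, -0.001], [-0.001, -1.0, -0.001], [-0.001, 0.001, -1.0]]
force: [0.7, -0.2, -0.2]
gripper_width: 0.0851
grip_force: 0.0
jar1 [([0.407, 0.199, 0.064], 0.94)]
wheel_a_top [([0.561, 0.35, 0.062], 0.94)]
print_key_top [([0.536, 0.282, 0.082], 0.84)]
plan [ 0.1783 -0.0037  0.0031] spin -0.002 yaw0 -0.2 rows 1.8 0.0 t 4.7 j6 2.16
```

View pics/m1.png

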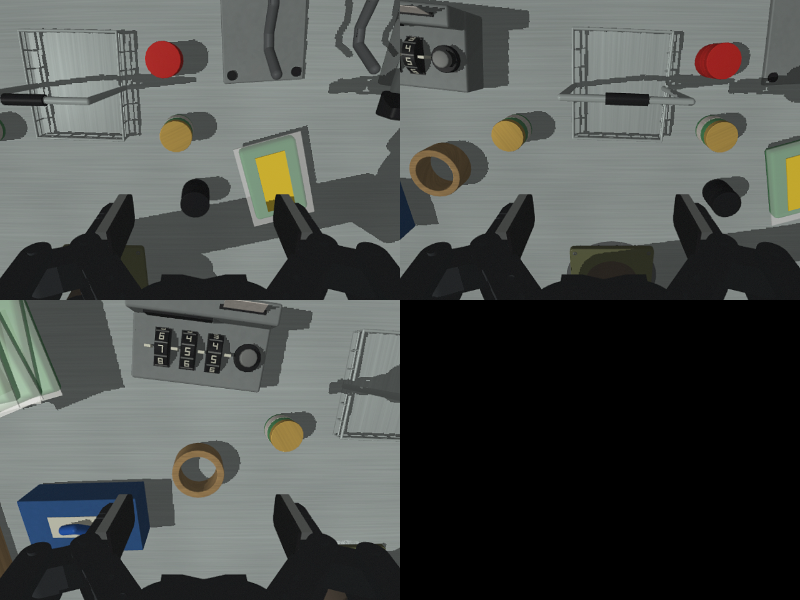

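Again two sample jars. In the lower-left picture (w3) the terminal's wheels are near (160,345), (188,350), (214,352) and the key at (247,357). I'll zoom in on the wheels.

```bash
python3 - <<'E'
import cv2
f=cv2.imread('pics/w3.png')[0:160,200:460]
cv2.imwrite('pics/c1.png',cv2.resize(f,(780,480),interpolation=cv2.INTER_CUBIC))
E
```

```text
(no output)
```

View pics/c1.png

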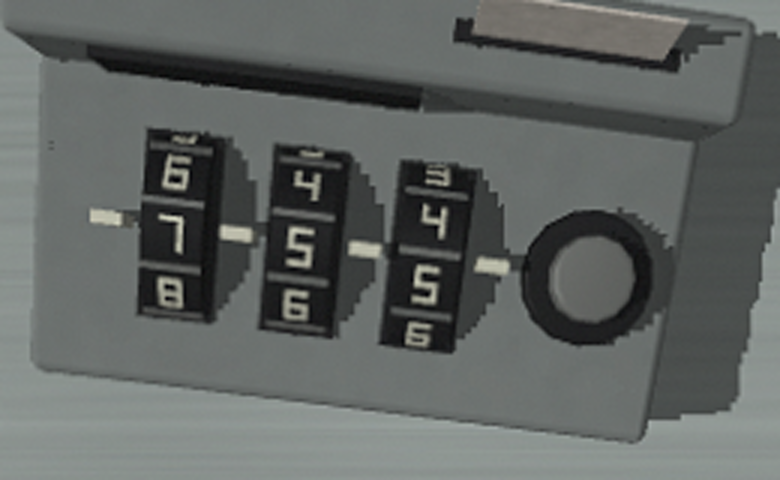

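The crop shows wheel A with the 7 near the crown, wheel B at about 5, and wheel C between 4 and 5. I'll fit the terminal pose from the index marks and the angles from the separator lines.

```bash
cat > term.py <<'E'
from h import *
from scipy.optimize import least_squares
def pose(i,marks,keyc,corners,zm=.063):
    "fit terminal x,y,yaw"
    M=p2w(i,marks,zm)[:,:2]; C=p2w(i,corners,.062)[:,:2]
    L=np.array([[-.012,y] for y in (.081,.039,-.003,-.045)]); LC=np.array([[-.065,.11],[-.065,-.11]])
    def f(p):
        c,s=np.cos(p[2]),np.sin(p[2]); R=np.array([[c,-s],[s,c]])
        return np.r_[(L@R.T+p[:2]-M).ravel(),(LC@R.T+p[:2]-C).ravel()]
    r=least_squares(f,[.55,.35,0]); return r.x,r.fun
def wang(i,p,y,ctr,guess):
    "ctr: dict separator (half digit) or digit -> pixel; fits the wheel angle"
    c,s=np.cos(p[2]),np.sin(p[2])
    def f(q):
        e=[]
        for d,uv in ctr.items():
            ph=q[0]-d*.62832; X=-.012+.032*np.sin(ph)
            P=[p[0]+c*X-s*y,p[1]+s*X+c*y,.05+.032*np.cos(ph)]
            e+=list(w2p(i,P)[0]-uv)
        return e
    r=least_squares(f,[guess]); return r.x[0],r.fun
E
python3 - <<'E'
from term import *
np.set_printoptions(precision=4,suppress=True)
i=arm.camera_info('wrist')
o=lambda *a:[(200+x/3,y/3) for x,y in a]
p,e=pose(i,o((105,216),(235,233),(365,249),(491,265)),None,o((32,370),(645,445)))
print(p,np.degrees(p[2]),e*1000)
for z in(.062,.066,.07,.08): print('key',z,p2w(i,o((591,278)),z))
o1=lambda d:{k:o(v)[0] for k,v in d.items()}
for y,d,g in ((.06,{6:(175,173),6.5:(172,204),7:(171,236),7.5:(169,268),8:(170,294)},4.4),(.018,{4:(306,184),4.5:(304,215),5:(299,248),5.5:(296,282),6:(294,305)},3.1),(-.024,{4:(433,222),4.5:(430,252),5:(425,286),5.5:(421,315),3.5:(437,192)},2.8)):
    q,e=wang(i,p,y,o1(d),g); print(q,q/.62832,e.reshape(-1,2)[:,1])
c,s=np.cos(p[2]),np.sin(p[2])
for y in(.06,.018,-.024,-.078): print('top',p[0]-.012*c-s*y,p[1]-.012*s+c*y)
E
```

```text
[ 0.5591  0.3539 -0.1194] -6.84392945383994 [-1.1248 -3.8039 -0.3599 -1.6404 -0.0223  0.761   0.2197  2.1228  0.2958
  1.614   0.9914  0.9465]
key 0.062 [[0.5374 0.2739 0.062 ]]
key 0.066 [[0.5374 0.2746 0.066 ]]
key 0.07 [[0.5373 0.2753 0.07  ]]
key 0.08 [[0.5373 0.277  0.08  ]]
4.280100977519321 6.8119763456826465 [ 0.2225 -0.084   0.0976 -0.205  -0.1638]
3.0628106987208463 4.874603225618867 [ 0.6438  0.1307 -0.1096 -1.042   0.1454]
2.85107744065528 4.5376200672512095 [-0.2331  0.307  -0.4626 -0.7773  0.5261]
top 0.554307790347934 0.41492862728454216
top 0.5493028496968394 0.3732279010429163
top 0.5442979090457448 0.3315271748012905
top 0.5378629853514805 0.2779119553477716
```

```bash
python3 -m creep '[[[0.224,-0.129,0.4,0.076,0],[0.224,-0.129,0.4,0.076,0],[0.224,-0.129,0.4,0.076,0],[0.224,-0.129,0.4,0.076,0],[0.224,-0.129,0.4,0.076,0],[0.224,-0.129,0.4,0.076,0],[0.224,-0.129,0.5,0.076,0],[0.224,-0.129,0.5,0.076,0],[0.224,-0.129,0.5,0.076,0],[0.224,-0.129,0.5,0.076,0]]]'
python3 -c "
from h import *
plan([.5632,.4139,.082],-6.84)"
python3 -m creep '[[[0,0,0.028,0,0],[0,0,0.028,0,0],[0,0,0.032,0,0],[0,0,0.032,0,0]]]'
python3 -m creep '[[[0,0,0.004,0,0],[0,0,0.004,0,0]]]'
python3 -m creep '[[[0,0,0.004,0,0],[0,0,0.004,0,0]]]'
```

```text
time_s: 5.7
ee_pos: [0.5638, 0.4149, 0.1047]
tcp_rot: [[0.993, -0.12, 0.004], [-0.12, -0.993, 0.002], [0.003, -0.003, -1.0]]
force: [0.2, 0.7, 0.3]
gripper_width: 0.0003
grip_force: 0.0
plan [-0.0011  0.0023  0.0453] spin -0.001 yaw0 -6.9 rows 0.5 0.0 t 5.7 j6 2.27
time_s: 6.1
ee_pos: [0.5624, 0.4145, 0.0854]
tcp_rot: [[0.993, -0.12, -0.0], [-0.12, -0.993, -0.0], [-0.0, 0.0, -1.0]]
force: [0.5, 0.7, 0.0]
gripper_width: 0.0001
grip_force: 0.0
time_s: 6.3
ee_pos: [0.5624, 0.4145, 0.0831]
tcp_rot: [[0.993, -0.12, -0.0], [-0.12, -0.993, -0.0], [-0.0, 0.0, -1.0]]
force: [0.6, 0.2, 0.6]
gripper_width: -0.0001
grip_force: 0.0
time_s: 6.5
ee_pos: [0.563, 0.4147, 0.082]
tcp_rot: [[0.993, -0.12, 0.001], [-0.12, -0.993, 0.0], [0.001, -0.001, -1.0]]
force: [0.4, 1.1, 3.7]
gripper_width: 0.0
grip_force: 1.4
```

```bash
python3 -m creep '[[[0,0,0.001,0,0],[-0.008,0,0.001,0,0],[-0.016,0,0.001,0,0],[-0.024,0,0.001,0,0],[-0.032,0,0.001,0,0],[-0.038,0,0.001,0,0],[-0.038,0,0.001,0,0],[-0.038,0,0.001,0,0]]]'
python3 -m creep '[[[0,0,-0.02,0,0],[0,0,-0.02,0,0],[0.038,0,-0.02,0,0],[0.038,0,-0.02,0,0],[0.038,0,0,0,0],[0.038,0,0,0,0],[0.03,0,0,0,0],[0.022,0,0,0,0],[0.014,0,0,0,0],[0.006,0,0,0,0],[0,0,0,0,0],[0,0,0,0,0]]]'
python3 -m creep '[[[0,0,-0.02,0,0],[0,0,-0.02,0,0],[0.038,0,-0.02,0,0],[0.038,0,-0.02,0,0],[0.038,0,0,0,0],[0.038,0,0,0,0],[0.03,0,0,0,0],[0.022,0,0,0,0],[0.014,0,0,0,0],[0.006,0,0,0,0],[0,0,0,0,0],[0,0,0,0,0]]]'
python3 -m creep '[[[0,0,-0.02,0,0],[0,0,-0.02,0,0],[-0.2,0.1,-0.5,0,0],[-0.2,0.1,-0.5,0,0],[-0.2,0.1,-0.5,0,0],[-0.2,0.1,-0.5,0,0],[-0.2,0.1,-0.5,0,0],[-0.2,0.1,-0.5,0,0],[-0.2,0.1,-0.5,0,0],[-0.2,0.1,-0.5,0,0],[-0.2,0.1,-0.5,0,0]]]'
cat > look.py <<'E'
import sys
from term import *
# rectified strips: for each wheel, sample the rim by developed angle, so the crown is at the centre row
def strips(name,p=(.5591,.3539,-.1194),save=True):
    i,f=snap('wrist',name); c,s=np.cos(p[2]),np.sin(p[2]); out=[]
    for y in (.06,.018,-.024):
        ph=np.linspace(1.0,-1.0,240); yy=np.linspace(y+.014,y-.014,100)
        PH,YY=np.meshgrid(ph,yy,indexing='ij'); X=-.012+.032*np.sin(PH)
        P=np.stack([p[0]+c*X-s*YY,p[1]+s*X+c*YY,.05+.032*np.cos(PH)],-1).reshape(-1,3)
        uv=w2p(i,P).reshape(240,100,2).astype(np.float32)
        g=cv2.remap(f[:,:,::-1].copy(),uv[...,0],uv[...,1],cv2.INTER_CUBIC)
        g=cv2.resize(g,(200,480)); cv2.line(g,(0,240),(20,240),(0,0,255),1)
        for k in (-.17,.17): cv2.line(g,(0,int(240-k*240)),(10,int(240-k*240)),(0,255,0),1)
        out.append(g)
    cv2.imwrite(f'pics/{name}_s.png',np.hstack(out))
if __name__=='__main__':
    strips(sys.argv[1]); s=arm.observe(); print(s['time_s'],s['ee_pos'])
E
python3 look.py w4
```

```text
time_s: 7.3
ee_pos: [0.5437, 0.4171, 0.0817]
tcp_rot: [[0.993, -0.12, 0.001], [-0.12, -0.993, 0.001], [0.0, -0.001, -1.0]]
force: [-0.8, -1.5, 6.1]
gripper_width: -0.0
grip_force: 3.4
time_s: 8.5
ee_pos: [0.5429, 0.4176, 0.0816]
tcp_rot: [[0.993, -0.119, 0.001], [-0.119, -0.993, 0.001], [0.001, -0.001, -1.0]]
force: [-0.9, -0.3, 6.7]
gripper_width: 0.0001
grip_force: 3.6
time_s: 9.7
ee_pos: [0.5429, 0.4174, 0.0815]
tcp_rot: [[0.993, -0.119, 0.001], [-0.119, -0.993, 0.001], [0.0, -0.001, -1.0]]
force: [-0.8, -0.1, 7.6]
gripper_width: 0.0002
grip_force: 3.7
time_s: 10.8
ee_pos: [0.438, 0.3786, 0.3278]
tcp_rot: [[0.993, -0.12, -0.004], [-0.12, -0.993, -0.003], [-0.003, 0.003, -1.0]]
force: [-0.3, 0.4, 0.2]
gripper_width: -0.0
grip_force: 0.0
10.85 [0.43808602 0.37856094 0.32782691]
```

View pics/w4_s.png

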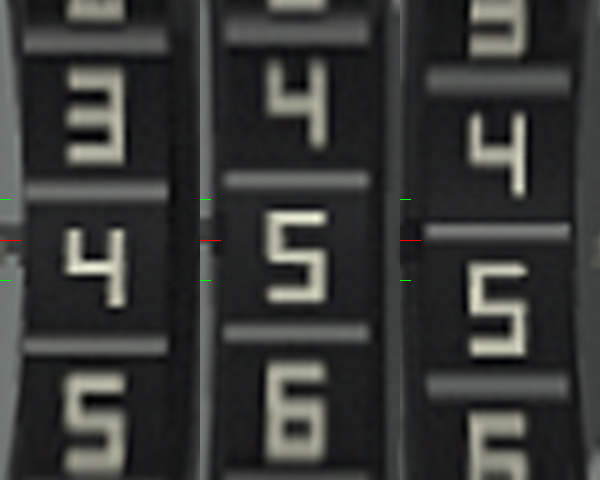

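The developed strips show A with the 4 at 0.115 rad towards the robot, B with the 5 about 0.07 low, and C with the separator between 4 and 5 at the crown. Next are B, C and a small nudge on A.

```bash
python3 -m creep '[[[0.209,-0.016,0.35,0,0],[0.209,-0.016,0.35,0,0],[0.209,-0.016,0.35,0,0],[0.209,-0.016,0.35,0,0],[0.209,-0.016,0.35,0,0],[0.209,-0.016,0.35,0,0],[0.209,-0.016,0.455,0,0],[0.209,-0.016,0.455,0,0],[0.209,-0.016,0.455,0,0],[0.209,-0.016,0.455,0,0]]]'
python3 -c "
from h import *
plan([.5426,.3740,.0815],-6.84)"
```

```text
time_s: 11.85
ee_pos: [0.544, 0.3757, 0.1062]
tcp_rot: [[0.993, -0.119, 0.003], [-0.119, -0.993, 0.002], [0.003, -0.003, -1.0]]
force: [0.2, -0.0, 0.6]
gripper_width: -0.0001
grip_force: 0.0
plan [-0.0026  0.0038  0.0493] spin -0.0 yaw0 -6.8 rows 0.5 0.0 t 11.8 j6 2.23
```

```bash
python3 -m creep '[[[0,0.002,0.036,0,0],[0,0.002,0.036,0,0],[0,0.002,0.042,0,0],[0,0.002,0.042,0,0],[0,0.002,0.045,0,0],[0,0.002,0.045,0,0]]]'
```

```text
time_s: 12.45
ee_pos: [0.5437, 0.374, 0.082]
tcp_rot: [[0.993, -0.12, 0.002], [-0.12, -0.993, 0.001], [0.002, -0.001, -1.0]]
force: [-0.4, 1.3, 4.0]
gripper_width: 0.0002
grip_force: 1.9
```

```bash
python3 -m creep '[[[0,0,0.002,0,0],[0.006,0,0.002,0,0],[0.012,0,0.002,0,0],[0.018,0,0.002,0,0],[0.0265,0,0.002,0,0],[0.0265,0,0.002,0,0],[0.0265,0,0.002,0,0]]]'
python3 -m creep '[[[0,0,-0.02,0,0],[0,0,-0.02,0,0],[-0.0265,0,-0.02,0,0],[-0.0265,0,-0.02,0,0],[-0.0265,0,0,0,0],[-0.0265,0,0,0,0],[-0.02,0,0,0,0],[-0.014,0,0,0,0],[-0.008,0,0,0,0],[0,0,0,0,0],[0,0,0,0,0],[0,0,0,0,0]]]'
python3 -m creep '[[[0,0,-0.02,0,0],[0,0,-0.02,0,0],[-0.0265,0,-0.02,0,0],[-0.0265,0,-0.02,0,0],[-0.0265,0,0,0,0],[-0.0265,0,0,0,0],[-0.02,0,0,0,0],[-0.014,0,0,0,0],[-0.008,0,0,0,0],[0,0,0,0,0],[0,0,0,0,0],[0,0,0,0,0]]]'
python3 -m creep '[[[0,0,-0.03,0,0],[0,0,-0.03,0,0],[0.001,0.084,-0.03,0,0],[0.001,0.084,-0.03,0,0],[0.001,0.084,-0.03,0,0],[0.001,0.084,-0.006,0,0],[0.001,0.084,-0.006,0,0],[0.001,0.084,-0.001,0,0],[0.001,0.084,-0.001,0,0]]]'
python3 -c "
from h import *
plan([.5523,.3305,.0815],-6.84)"
```

```text
time_s: 13.15
ee_pos: [0.558, 0.3723, 0.0818]
tcp_rot: [[0.993, -0.12, 0.004], [-0.12, -0.993, 0.001], [0.004, -0.002, -1.0]]
force: [0.8, -0.6, 7.9]
gripper_width: 0.0002
grip_force: 3.7
time_s: 14.35
ee_pos: [0.5584, 0.3724, 0.0817]
tcp_rot: [[0.993, -0.12, 0.005], [-0.12, -0.993, 0.001], [0.005, -0.002, -1.0]]
force: [0.2, -1.8, 11.2]
gripper_width: 0.0003
grip_force: 5.7
time_s: 15.55
ee_pos: [0.5584, 0.3723, 0.0817]
tcp_rot: [[0.993, -0.12, 0.005], [-0.12, -0.993, 0.001], [0.005, -0.002, -1.0]]
force: [0.9, -2.3, 10.9]
gripper_width: -0.0005
grip_force: 5.8
time_s: 16.45
ee_pos: [0.5535, 0.3313, 0.0817]
tcp_rot: [[0.993, -0.119, 0.004], [-0.119, -0.993, 0.001], [0.004, -0.002, -1.0]]
force: [1.2, -1.7, 10.8]
gripper_width: -0.0002
grip_force: 5.1
plan [-0.0023  0.0018  0.0004] spin 0.0 yaw0 -6.8 rows 0.0 0.0 t 16.4 j6 2.16
```

```bash
python3 -m creep '[[[-0.008,0,0,0,0],[-0.016,0,0,0,0],[-0.024,0,0,0,0],[-0.032,0,0,0,0],[-0.032,0,0,0,0],[-0.032,0,0,0,0]]]'
python3 -m creep '[[[0,0,-0.02,0,0],[0,0,-0.02,0,0],[0.032,0,-0.02,0,0],[0.032,0,-0.02,0,0],[0.032,0,0,0,0],[0.032,0,0,0,0],[0.024,0,0,0,0],[0.016,0,0,0,0],[0.008,0,0,0,0],[0,0,0,0,0],[0,0,0,0,0],[0,0,0,0,0]]]'
python3 -m creep '[[[0,0,-0.02,0,0],[0,0,-0.02,0,0],[0.032,0,-0.02,0,0],[0.032,0,-0.02,0,0],[0.032,0,0,0,0],[0.032,0,0,0,0],[0.024,0,0,0,0],[0.016,0,0,0,0],[0.008,0,0,0,0],[0,0,0,0,0],[0,0,0,0,0],[0,0,0,0,0]]]'
python3 -m creep '[[[0,0,-0.03,0,0],[0,0,-0.03,0,0],[0.008,-0.167,-0.03,0,0],[0.008,-0.167,-0.03,0,0],[0.008,-0.167,-0.03,0,0],[0.008,-0.167,-0.03,0,0],[0.008,-0.167,-0.004,0,0],[0.008,-0.167,0.001,0,0],[0.008,-0.167,0.001,0,0],[0.008,-0.167,0.001,0,0]]]'
python3 -m creep '[[[0.003,0,0,0,0],[0.007,0,0,0,0],[0.007,0,0,0,0],[0.007,0,0,0,0]]]'
python3 -m creep '[[[0,0,-0.02,0,0],[0,0,-0.02,0,0],[-0.2,0.1,-0.5,0,0],[-0.2,0.1,-0.5,0,0],[-0.2,0.1,-0.5,0,0],[-0.2,0.1,-0.5,0,0],[-0.2,0.1,-0.5,0,0],[-0.2,0.1,-0.5,0,0],[-0.2,0.1,-0.5,0,0],[-0.2,0.1,-0.5,0,0],[-0.2,0.1,-0.5,0,0]]]'
python3 look.py w5
```

```text
time_s: 17.05
ee_pos: [0.5368, 0.3333, 0.0818]
tcp_rot: [[0.993, -0.119, 0.003], [-0.119, -0.993, 0.001], [0.003, -0.002, -1.0]]
force: [-1.9, -1.7, 12.0]
gripper_width: -0.0001
grip_force: 5.8
time_s: 18.25
ee_pos: [0.5368, 0.3327, 0.0818]
tcp_rot: [[0.993, -0.12, 0.003], [-0.12, -0.993, 0.002], [0.003, -0.002, -1.0]]
force: [-0.6, -0.5, 11.9]
gripper_width: -0.0001
grip_force: 6.0
time_s: 19.45
ee_pos: [0.5368, 0.3326, 0.0818]
tcp_rot: [[0.993, -0.12, 0.003], [-0.12, -0.993, 0.001], [0.003, -0.002, -1.0]]
force: [-1.2, -0.5, 12.3]
gripper_width: 0.0002
grip_force: 6.1
time_s: 20.45
ee_pos: [0.5513, 0.4139, 0.0819]
tcp_rot: [[0.993, -0.121, 0.004], [-0.121, -0.993, 0.002], [0.004, -0.002, -1.0]]
force: [0.3, 0.7, 12.3]
gripper_width: 0.0001
grip_force: 6.0
time_s: 20.85
ee_pos: [0.5547, 0.4135, 0.0819]
tcp_rot: [[0.993, -0.121, 0.004], [-0.121, -0.993, 0.002], [0.003, -0.003, -1.0]]
force: [-0.8, -0.1, 12.5]
gripper_width: 0.0001
grip_force: 6.0
time_s: 21.95
ee_pos: [0.4475, 0.3757, 0.3267]
tcp_rot: [[0.993, -0.12, -0.004], [-0.12, -0.993, -0.003], [-0.004, 0.004, -1.0]]
force: [-0.0, -0.3, 0.7]
gripper_width: 0.0003
grip_force: 0.0
22.0 [0.44761546 0.3758183  0.32667289]
```

View pics/w5_s.png

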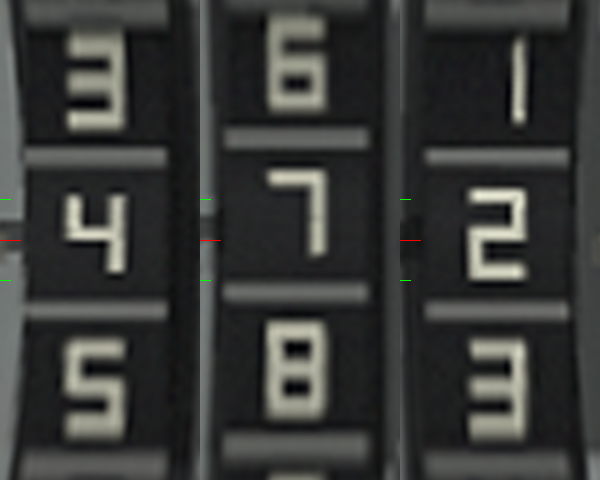

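A and C are centred within 0.03 rad. B's 7 is 0.10 rad past the mark, so I'll nudge it back about 3 mm.

```bash
python3 -m creep '[[[0.206,-0.019,0.42,0,0],[0.206,-0.019,0.42,0,0],[0.206,-0.019,0.42,0,0],[0.206,-0.019,0.42,0,0],[0.206,-0.019,0.42,0,0],[0.206,-0.019,0.42,0,0],[0.206,-0.019,0.48,0,0],[0.206,-0.019,0.48,0,0],[0.206,-0.019,0.494,0,0],[0.206,-0.019,0.494,0,0],[0.206,-0.019,0.498,0,0],[0.206,-0.019,0.498,0,0]]]'
python3 -m creep '[[[-0.003,0,0,0,0],[-0.006,0,0,0,0],[-0.006,0,0,0,0],[-0.006,0,0,0,0]]]'
python3 -m creep '[[[0,0,-0.02,0,0],[0,0,-0.02,0,0],[-0.2,0.1,-0.5,0,0],[-0.2,0.1,-0.5,0,0],[-0.2,0.1,-0.5,0,0],[-0.2,0.1,-0.5,0,0],[-0.2,0.1,-0.5,0,0],[-0.2,0.1,-0.5,0,0],[-0.2,0.1,-0.5,0,0],[-0.2,0.1,-0.5,0,0],[-0.2,0.1,-0.5,0,0]]]'
python3 look.py w6
python3 - <<'E'
from h import *
# separators of wheel B in the strip: bright rows
g=cv2.imread('pics/w6_s.png',0)
for k in range(3):
    c=g[:,k*200+30:k*200+60].mean(1); print([r for r in range(60,420) if c[r]>70 and c[r]==c[max(0,r-15):r+16].max()])
print([(np.round(d['centre'],3).tolist(),round(d['confidence'],2)) for d in arm.spot_in('wrist','jar1')])
f=cv2.imread('pics/w6.png'); i=arm.camera_info('wrist')
# yellow lid circles
m=cv2.inRange(cv2.cvtColor(f,cv2.COLOR_BGR2HSV),(15,110,90),(30,255,255))
n,l,st,ce=cv2.connectedComponentsWithStats(m)
for k in range(1,n):
    if st[k,4]>300: print(st[k].tolist(),ce[k].round(),p2w(i,ce[k],.06).round(4))
plan([.404,.2,.2],0)
E
```

```text
time_s: 23.2
ee_pos: [0.5518, 0.3741, 0.0821]
tcp_rot: [[0.993, -0.12, 0.002], [-0.12, -0.993, 0.001], [0.002, -0.001, -1.0]]
force: [-0.0, -0.0, -0.2]
gripper_width: 0.0
grip_force: 0.1
time_s: 23.6
ee_pos: [0.5488, 0.3744, 0.082]
tcp_rot: [[0.993, -0.12, 0.002], [-0.12, -0.993, 0.001], [0.001, -0.001, -1.0]]
force: [0.7, 0.4, 6.2]
gripper_width: 0.0001
grip_force: 3.0
time_s: 24.7
ee_pos: [0.4426, 0.3358, 0.3281]
tcp_rot: [[0.993, -0.12, -0.004], [-0.12, -0.993, -0.003], [-0.004, 0.003, -1.0]]
force: [0.3, -0.3, -0.3]
gripper_width: 0.0003
grip_force: 0.0
24.75 [0.44270512 0.33574125 0.32798874]
[156, 309]
[158, 312]
[155, 311]
[([0.41, 0.199, 0.06], 0.78)]
[429, 174, 58, 54, 2440] [457. 200.] [[0.4032 0.1971 0.06  ]]
[274, 236, 86, 75, 2092] [316. 270.] [[0.3403 0.358  0.06  ]]
plan [-0.0435  0.2783  0.2573] spin -0.077 yaw0 -6.9 rows 3.8 0.8 t 24.8 j6 2.26
```

All three wheels are within 0.03 rad now. Next I'll pick up the left jar and work out the basket pose from w2.

```bash
python3 -m creep '[[[-0.042,0.283,0.41,-0.077,85],[-0.042,0.283,0.41,-0.077,85],[-0.042,0.283,0.41,-0.077,85],[-0.042,0.283,0.41,-0.077,85],[-0.042,0.283,0.41,-0.077,85],[-0.042,0.283,0.41,-0.077,85],[-0.042,0.283,0.41,-0.077,85],[-0.042,0.283,0.41,-0.077,85]]]'
python3 - <<'E'
from h import *
np.set_printoptions(precision=4,suppress=True)
plan([.405,.198,.015],0)
i=arm.camera_info('wrist'); Tc=np.array(i['world_from_camera']); s=arm.observe()
A=np.eye(4);A[:3,:3]=s['tcp_rot'];A[:3,3]=s['ee_pos']; Tt=np.linalg.inv(A)@Tc
B=np.eye(4);B[:3,:3]=np.diag([1.,-1,-1]);B[:3,3]=[.4501,.0194,.3512]; i=dict(i); i['world_from_camera']=B@Tt
np.save('w2T.npy',B@Tt)
m=lambda *a:[((x-400)*1.6,y*1.6) for x,y in a]
print('bar',p2w(i,m((560,97),(693,100)),.165)); print('sleeve',p2w(i,m((605,98),(648,99)),.165))
print('rim',p2w(i,m((573,28),(687,28),(572,136),(690,136)),.032))
f=cv2.imread('pics/w2.png'); cv2.imwrite('pics/c2.png',cv2.resize(f[0:240,230:500],(675,600),interpolation=cv2.INTER_CUBIC))
E
```

```text
time_s: 25.6
ee_pos: [0.407, 0.1991, 0.1262]
tcp_rot: [[1.0, 0.001, 0.002], [0.001, -1.0, 0.001], [0.002, -0.001, -1.0]]
force: [0.1, 0.6, 0.9]
gripper_width: 0.0849
grip_force: 0.0
plan [-0.0044  0.0023  0.2223] spin 0.0 yaw0 0.0 rows 2.2 0.0 t 25.6 j6 1.93
bar [[ 0.4872  0.0763  0.165 ]
 [ 0.4835 -0.0999  0.165 ]]
sleeve [[ 0.4858  0.017   0.165 ]
 [ 0.4846 -0.0398  0.165 ]]
rim [[ 0.5855  0.071   0.032 ]
 [ 0.5862 -0.1239  0.032 ]
 [ 0.3928  0.0803  0.032 ]
 [ 0.3929 -0.1499  0.032 ]]
```

View pics/c2.png

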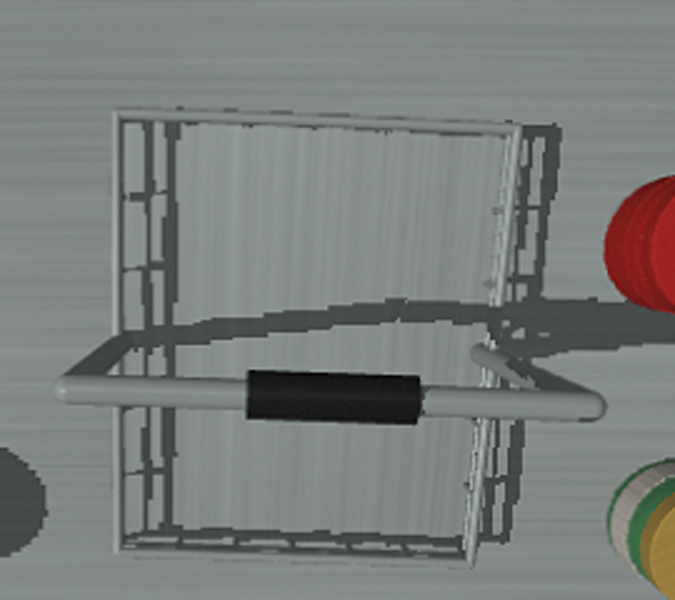

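The crop shows the rim corners at about (117,110), (522,127), (117,550) and (472,564), with the sleeve from (248,393) to (419,399).

```bash
python3 - <<'E'
from h import *
np.set_printoptions(precision=4,suppress=True)
i=dict(arm.camera_info('wrist')); i['world_from_camera']=np.load('w2T.npy')
m=lambda *a:[(x/2.5+230,y/2.5) for x,y in a]
C=p2w(i,m((117,110),(520,126),(117,550),(472,564)),.032); print(C, C.mean(0))
b=p2w(i,m((65,389),(598,406)),.165); print('bar',b,b.mean(0), np.degrees(np.arctan2(b[0,0]-b[1,0],b[0,1]-b[1,1])))
print('sleeve',p2w(i,m((248,394),(419,399)),.165).mean(0))
E
python3 -m creep '[[[0,0,0.1,0,85],[0,0,0.21,0,85],[0,0,0.21,0,85],[0,0,0.213,0,85],[0,0,0.213,0,85],[0,0,0.213,0,50],[0,0,0.213,0,50],[0,0,0.213,0,50],[0,0,0.213,0,50],[0,0,0.213,0,50],[0,0,0.213,0,50],[0,0,0.213,0,50]]]' 35
```

```text
[[ 0.5863  0.071   0.032 ]
 [ 0.5804 -0.1016  0.032 ]
 [ 0.3898  0.0785  0.032 ]
 [ 0.3826 -0.0952  0.032 ]] [ 0.4848 -0.0118  0.032 ]
bar [[ 0.4869  0.0763  0.165 ]
 [ 0.4815 -0.1004  0.165 ]] [ 0.4842 -0.0121  0.165 ] 1.7369420846808934
sleeve [ 0.4844 -0.0123  0.165 ]
time_s: 26.8
ee_pos: [0.4069, 0.1989, 0.0215]
tcp_rot: [[1.0, 0.001, 0.005], [0.001, -1.0, 0.002], [0.005, -0.002, -1.0]]
force: [-0.1, -0.1, 8.8]
gripper_width: 0.0593
grip_force: 35.9
```

```bash
python3 -m creep '[[[0,0,-0.06,0,50],[0,0,-0.12,0,50],[0.0,0,-0.2,0,50],[0.1,0,-0.2,0,50],[0.2,0,-0.2,0,50],[0.3,0,-0.2,0,50],[0.3,0.1,-0.2,0,50],[0.3,0.2,-0.2,0,50],[0.3,0.3,-0.2,0,50],[0.3,0.38,-0.2,0,50],[0.3,0.426,-0.2,0,50],[0.285,0.426,-0.2,0,50]]]'
python3 -c "
from h import *
s=arm.observe();print(s['gripper_width'],s['grip_force']);plan([.5465,-.014,.026],-1.7)"
```

```text
time_s: 28.0
ee_pos: [0.5491, -0.018, 0.1206]
tcp_rot: [[1.0, -0.003, 0.003], [-0.003, -1.0, -0.001], [0.003, 0.001, -1.0]]
force: [0.4, 0.3, -1.3]
gripper_width: 0.059
grip_force: 39.1
0.05895310589885579 39.14630860090256
plan [-0.006  -0.0082  0.1892] spin 0.017 yaw0 -0.2 rows 1.9 0.2 t 28.0 j6 1.47
```

```bash
python3 -m creep '[[[-0.004,-0.004,0.06,0.018,50],[-0.004,-0.004,0.12,0.018,50],[-0.004,-0.004,0.16,0.018,50],[-0.004,-0.004,0.18,0.018,50],[-0.004,-0.004,0.185,0.018,50],[-0.004,-0.004,0.187,0.018,50],[-0.004,-0.004,0.187,0.018,50]]]'
python3 -m creep '[[[0,0,0,0,65],[0,0,0,0,75],[0,0,0,0,85],[0,0,0,0,85],[0,0,0,0,85],[0,0,-0.1,0,85],[0,0,-0.2,0,85],[0,0,-0.3,0,85],[0,0,-0.4,0,85],[0,0,-0.46,0,85],[0,0,-0.46,0,85],[0,0,-0.46,0,85]]]'
python3 -m creep '[[[-0.15,0.1,0,0,85],[-0.25,0.3,0,0,85],[-0.25,0.3,0,0,85],[-0.25,0.3,0,0,85],[-0.25,0.3,0,0,85],[-0.25,0.3,0,0,85],[-0.25,0.3,0,0,85]]]'
python3 - <<'E'
from h import *
i,f=snap('wrist','w7'); f=f[:,:,::-1]
m=cv2.inRange(cv2.cvtColor(f.copy(),cv2.COLOR_BGR2HSV),(15,110,90),(30,255,255))
n,l,st,ce=cv2.connectedComponentsWithStats(m)
for k in range(1,n):
    if st[k,4]>300: print(st[k].tolist(),ce[k].round(),p2w(i,ce[k],.06).round(4))
print([(np.round(d['centre'],3).tolist(),round(d['confidence'],2)) for d in arm.spot_in('wrist','jar1')])
plan([.403,-.19,.12],0)
E
```

```text
time_s: 28.7
ee_pos: [0.5468, -0.0124, 0.0268]
tcp_rot: [[1.0, -0.027, 0.002], [-0.027, -1.0, -0.0], [0.002, 0.0, -1.0]]
force: [0.4, 1.3, -1.3]
gripper_width: 0.059
grip_force: 39.1
time_s: 29.9
ee_pos: [0.546, -0.0126, 0.2564]
tcp_rot: [[1.0, -0.027, 0.002], [-0.027, -1.0, -0.0], [0.002, 0.0, -1.0]]
force: [-0.8, 0.6, -0.7]
gripper_width: 0.0849
grip_force: 0.0
time_s: 30.6
ee_pos: [0.4168, -0.1583, 0.2547]
tcp_rot: [[1.0, -0.027, -0.002], [-0.027, -1.0, 0.002], [-0.002, -0.002, -1.0]]
force: [-0.4, -0.3, 0.3]
gripper_width: 0.0849
grip_force: 0.0
[97, 4, 76, 83, 4785] [134.  45.] [[ 0.543  -0.0117  0.06  ]]
[339, 182, 68, 64, 3413] [372. 213.] [[ 0.4005 -0.1992  0.06  ]]
[523, 237, 72, 122, 6319] [560. 297.] [[ 0.311  -0.3826  0.06  ]]
[([0.542, -0.022, 0.064], 0.94), ([0.532, -0.181, 0.056], 0.94), ([0.402, -0.198, 0.057], 0.85), ([0.271, -0.226, 0.058], 0.69)]
plan [-0.0268  0.0651  0.2702] spin -0.016 yaw0 -1.5 rows 2.8 0.2 t 30.7 j6 1.14
```

View pics/w7.png

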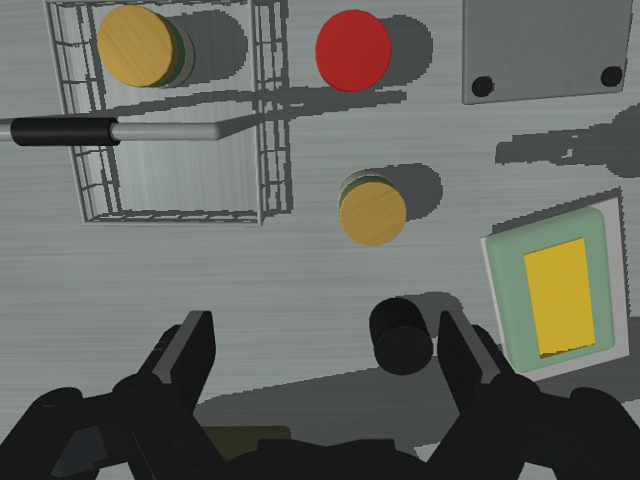

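The first jar stands in the basket at (135,45), and the second is at (372,213). I'll grip the second.

```bash
python3 -m creep '[[[-0.028,0.078,0.1,-0.016,85],[-0.028,0.078,0.2,-0.016,85],[-0.028,0.078,0.26,-0.016,85],[-0.028,0.078,0.26,-0.016,85],[-0.028,0.078,0.36,-0.016,85],[-0.028,0.078,0.45,-0.016,85],[-0.028,0.078,0.468,-0.016,85],[-0.028,0.078,0.468,-0.016,85]]]'
python3 -m creep '[[[0,0,0,0,50],[0,0,0,0,50],[0,0,0,0,50],[0,0,0,0,50],[0,0,0,0,50],[0,0,0,0,50]]]' 35
python3 -m creep '[[[0,0,-0.1,0,50],[0,0,-0.2,0,50],[0,0,-0.25,0,50],[0,0,-0.25,0,50]]]'
python3 -c "
from h import *
plan([.4225,-.2,.145],-1.7)
plan([.4225,-.0102,.145],-1.7)"
```

```text
time_s: 31.5
ee_pos: [0.4023, -0.197, 0.0218]
tcp_rot: [[1.0, -0.001, -0.002], [-0.001, -1.0, 0.001], [-0.002, -0.001, -1.0]]
force: [0.0, -0.2, 0.1]
gripper_width: 0.0849
grip_force: 0.0
time_s: 32.1
ee_pos: [0.4021, -0.198, 0.0222]
tcp_rot: [[1.0, -0.002, 0.001], [-0.002, -1.0, -0.001], [0.001, 0.001, -1.0]]
force: [1.0, -0.5, 0.2]
gripper_width: 0.0499
grip_force: 0.5
time_s: 32.5
ee_pos: [0.404, -0.1993, 0.1503]
tcp_rot: [[1.0, -0.002, 0.006], [-0.002, -1.0, -0.004], [0.006, 0.004, -1.0]]
force: [-0.1, 0.5, -0.1]
gripper_width: 0.0497
grip_force: 0.0
plan [0.037  0.0013 0.0109] spin 0.018 yaw0 -0.1 rows 0.4 0.2 t 32.5 j6 1.02
plan [ 0.0361 -0.3783  0.0092] spin 0.018 yaw0 -0.1 rows 3.8 0.2 t 32.5 j6 1.02
```

The fingers met nothing, so this jar was probably knocked aside. I'll look again.

```bash
python3 -m creep '[[[0,-0.1,-0.1,0,85],[0,-0.1,-0.2,0,85],[-0.02,-0.1,-0.25,0,85],[-0.02,-0.1,-0.25,0,85],[-0.02,-0.1,-0.25,0,85]]]'
python3 - <<'E'
from h import *
i,f=snap('wrist','w8'); f=f[:,:,::-1]
m=cv2.inRange(cv2.cvtColor(f.copy(),cv2.COLOR_BGR2HSV),(15,110,90),(30,255,255))
n,l,st,ce=cv2.connectedComponentsWithStats(m)
for k in range(1,n):
    if st[k,4]>300: print(st[k].tolist(),ce[k].round(),p2w(i,ce[k],.06).round(4))
print([(np.round(d['centre'],3).tolist(),round(d['confidence'],2)) for d in arm.spot_in('wrist','jar1')])
E
```

```text
time_s: 33.0
ee_pos: [0.3915, -0.1476, 0.2714]
tcp_rot: [[1.0, -0.002, 0.0], [-0.002, -1.0, -0.0], [0.0, 0.0, -1.0]]
force: [-0.8, 0.2, -0.9]
gripper_width: 0.0848
grip_force: 0.0
[119, 0, 74, 50, 3007] [157.  21.] [[ 0.5339 -0.0116  0.06  ]]
[334, 194, 63, 60, 3028] [365. 223.] [[ 0.3618 -0.1847  0.06  ]]
[527, 214, 67, 121, 6186] [562. 274.] [[ 0.3083 -0.3826  0.06  ]]
[([0.532, -0.02, 0.066], 0.9), ([0.268, -0.229, 0.058], 0.85), ([0.526, -0.178, 0.057], 0.75), ([0.366, -0.181, 0.057], 0.56), ([0.474, -0.016, 0.001], 0.35)]
```

View pics/w8.png

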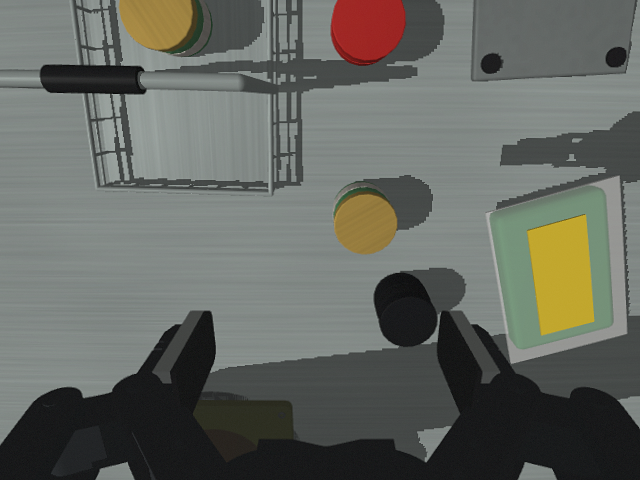

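The jar now stands at (365,223), about 40 mm nearer the robot. Regrasping it there.

```bash
python3 -m creep '[[[-0.057,0.073,0.1,0,85],[-0.057,0.073,0.2,0,85],[-0.057,0.073,0.28,0,85],[-0.057,0.073,0.28,0,85],[-0.057,0.073,0.36,0,85],[-0.057,0.073,0.44,0,85],[-0.057,0.073,0.49,0,85],[-0.057,0.073,0.498,0,85],[-0.057,0.073,0.498,0,85]]]'
python3 -m creep '[[[0,0,0,0,50],[0,0,0,0,50],[0,0,0,0,50],[0,0,0,0,50],[0,0,0,0,50],[0,0,0,0,50]]]' 35
```

```text
time_s: 34.0
ee_pos: [0.3635, -0.1841, 0.0227]
tcp_rot: [[1.0, -0.002, -0.002], [-0.002, -1.0, 0.001], [-0.002, -0.001, -1.0]]
force: [0.2, 0.9, -0.5]
gripper_width: 0.0849
grip_force: 0.0
time_s: 34.6
ee_pos: [0.3646, -0.1849, 0.0244]
tcp_rot: [[1.0, -0.002, 0.003], [-0.002, -1.0, -0.002], [0.003, 0.002, -1.0]]
force: [0.1, 0.5, 7.3]
gripper_width: 0.059
grip_force: 37.2
```

```bash
python3 -m creep '[[[0,0,-0.06,0,50],[0,0,-0.13,0,50],[0,0,-0.19,0,50],[0,-0.09,-0.19,0,50],[0,-0.18,-0.19,0,50],[0.02,-0.26,-0.19,0.018,50],[0.05,-0.33,-0.19,0.018,50],[0.08,-0.35,-0.19,0.018,50],[0.11,-0.35,-0.19,0.018,50],[0.114,-0.35,-0.19,0.018,50],[0.114,-0.35,-0.19,0.018,50]]]'
python3 -c "
from h import *
s=arm.observe();print(s['gripper_width'],s['grip_force']);plan([.4218,-.0102,.029],-1.7)"
```

```text
time_s: 35.7
ee_pos: [0.4211, -0.0101, 0.118]
tcp_rot: [[1.0, -0.031, 0.0], [-0.031, -1.0, -0.0], [0.0, 0.0, -1.0]]
force: [-0.4, 0.4, -1.8]
gripper_width: 0.0595
grip_force: 39.0
0.059458011889013125 39.046548726037145
plan [0.0014 0.0002 0.178 ] spin -0.001 yaw0 -1.8 rows 1.8 0.0 t 35.7 j6 1.48
```

```bash
python3 -m creep '[[[0.001,0,0.06,0,50],[0.001,0,0.12,0,50],[0.001,0,0.15,0,50],[0.001,0,0.17,0,50],[0.001,0,0.177,0,50],[0.001,0,0.177,0,50],[0.001,0,0.177,0,50]]]'
python3 -m creep '[[[0,0,0,0,65],[0,0,0,0,75],[0,0,0,0,85],[0,0,0,0,85],[0,0,0,0,85],[0,0,-0.1,0,85],[0,0,-0.2,0,85],[0,0,-0.3,0,85],[0,0,-0.4,0,85],[0,0,-0.5,0,85],[0,0,-0.6,0,85],[0,0,-0.7,0,85]]]'
python3 -m creep '[[[0.1,0.1,0,0,85],[0.15,0.7,0,-0.018,85],[0.15,0.7,0,-0.018,85],[0.15,0.7,0,-0.018,85],[0.15,0.7,0,-0.018,85],[0.15,0.7,0,-0.018,85],[0.15,0.7,0,-0.018,85],[0.15,0.7,0,-0.018,85],[0.15,0.7,0,-0.018,85],[0.15,0.7,0,-0.018,85],[0.15,0.7,0,-0.018,85]]]'
python3 - <<'E'
from h import *
i,f=snap('wrist','w9'); print(arm.observe()['ee_pos']); np.save('w9T.npy',i['world_from_camera'])
for c,l in (('wrist','hook_seat'),('wrist','scale')):
  try: print(l,[(np.round(d['centre'],3).tolist(),round(d['confidence'],2)) for d in arm.spot_in(c,l)][:3])
  except Exception as e: print(l,e)
i,f=snap('scene','s1')
print([(np.round(d['centre'],3).tolist(),round(d['confidence'],2)) for d in arm.spot_in('scene','jar1')])
E
```

```text
time_s: 36.4
ee_pos: [0.4281, -0.0114, 0.0315]
tcp_rot: [[0.999, -0.033, 0.013], [-0.033, -0.999, -0.002], [0.013, 0.001, -1.0]]
force: [7.5, -1.0, 8.5]
gripper_width: 0.0591
grip_force: 47.1
time_s: 37.6
ee_pos: [0.4202, -0.0091, 0.3812]
tcp_rot: [[1.0, -0.03, -0.0], [-0.03, -1.0, 0.0], [-0.0, -0.0, -1.0]]
force: [2.2, -0.1, 0.0]
gripper_width: 0.0848
grip_force: 0.0
time_s: 38.7
ee_pos: [0.4854, -0.3596, 0.3794]
tcp_rot: [[1.0, -0.001, -0.0], [-0.001, -1.0, 0.001], [-0.0, -0.001, -1.0]]
force: [0.4, 0.0, -0.7]
gripper_width: 0.0851
grip_force: 0.0
[ 0.48552306 -0.35951456  0.37970321]
hook_seat [([0.587, -0.352, 0.014], 0.94)]
scale [([0.588, -0.355, 0.014], 0.6)]
[([0.443, -0.01, 0.068], 0.91), ([0.276, -0.23, 0.045], 0.87), ([0.55, -0.179, 0.051], 0.7)]
```

View pics/w9.png

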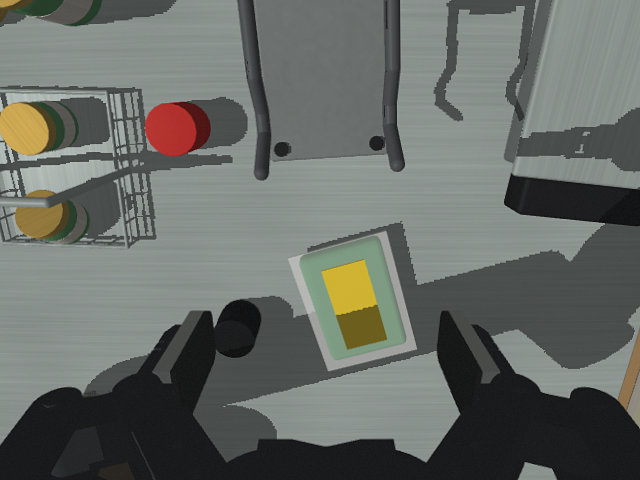

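The hook arm tips are at (262,173) and (397,165). The second jar, at (40,215), looks tilted, and the placing showed a side force, so I'll check it.

```bash
python3 -m creep '[[[0,-0.3,0,0,85],[-0.1,-0.6,0,0,85],[-0.1,-0.6,0,0,85],[-0.1,-0.6,0,0,85],[-0.1,-0.6,0,0,85],[-0.1,-0.6,0,0,85],[-0.1,-0.6,0,0,85],[-0.1,-0.6,0,0,85]]]'
python3 - <<'E'
from h import *
np.set_printoptions(precision=4,suppress=True)
i=dict(arm.camera_info('wrist')); i['world_from_camera']=np.load('w9T.npy')
print('tips',p2w(i,[(262,173),(397,165)],.265)); print('seatbend',p2w(i,[(264,122),(391,122)],.235)); print('up',p2w(i,[(250,60),(393,60)],.25)); print('foot',p2w(i,[(272,162),(412,152)],.012),'holes',p2w(i,[(282,149),(377,143)],.012))
i,f=snap('wrist','w10'); g=f[:,:,::-1]; np.save('w10T.npy',i['world_from_camera']); print(arm.observe()['ee_pos'])
j,s=snap('scene','s2'); s=s[:,:,::-1]
k,d=snap('side','d2'); d=d[:,:,::-1]
r=lambda a:cv2.resize(a,(400,300),interpolation=cv2.INTER_CUBIC)
cv2.imwrite('pics/m2.png',np.vstack([np.hstack([r(g),r(g[0:240,160:480])]),np.hstack([r(s[230:320,250:370]),r(d[200:320,250:410])])]))
E
```

```text
time_s: 39.75
ee_pos: [0.4357, -0.0598, 0.38]
tcp_rot: [[1.0, 0.002, 0.002], [0.002, -1.0, -0.001], [0.002, 0.001, -1.0]]
force: [1.4, -1.2, -0.0]
gripper_width: 0.0848
grip_force: 0.0
tips [[ 0.5212 -0.3184  0.265 ]
 [ 0.5264 -0.4063  0.265 ]]
seatbend [[ 0.5516 -0.3167  0.235 ]
 [ 0.5516 -0.4058  0.235 ]]
up [[ 0.591  -0.3119  0.25  ]
 [ 0.5909 -0.4028  0.25  ]]
foot [[ 0.4879 -0.2908  0.012 ]
 [ 0.5007 -0.4696  0.012 ]] holes [[ 0.5044 -0.3042  0.012 ]
 [ 0.5118 -0.4245  0.012 ]]
[ 0.4362 -0.061   0.3798]
```

View pics/m2.png

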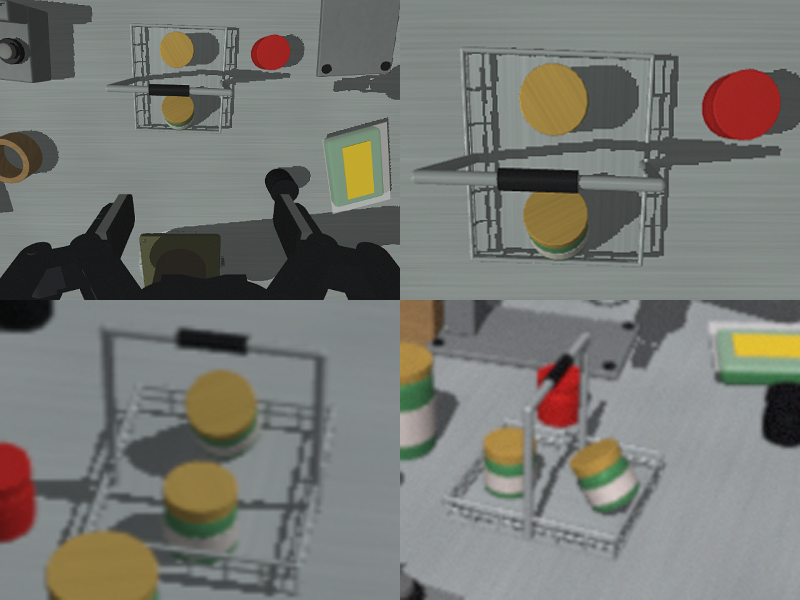

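Jar 2 leans on the robot-side wall because I set it too close to the rim. I'll lift it out, stand it on the table, and place it again farther in. First the basket's present pose.

```bash
python3 - <<'E'
from h import *
np.set_printoptions(precision=4,suppress=True)
i=dict(arm.camera_info('wrist')); i['world_from_camera']=np.load('w10T.npy')
m=lambda *a:[((x-400)/1.25+160,y/1.25) for x,y in a]
C=p2w(i,m((462,50),(653,56),(474,257),(641,264)),.032); print(C, C.mean(0))
b=p2w(i,m((416,177),(662,185)),.165); print('bar',b,b.mean(0), np.degrees(np.arctan2(b[0,0]-b[1,0],b[0,1]-b[1,1])))
print('sleeve',p2w(i,m((498,180),(578,181.5)),.165).mean(0))
print('jar2 top',p2w(i,m((556,214)),.068))
plan([.423,-.0095,.20],-1.7)
E
```

```text
[[ 0.5802  0.0711  0.032 ]
 [ 0.5749 -0.1019  0.032 ]
 [ 0.3861  0.0757  0.032 ]
 [ 0.3789 -0.0954  0.032 ]] [ 0.48   -0.0126  0.032 ]
bar [[ 0.4812  0.0757  0.165 ]
 [ 0.4755 -0.0995  0.165 ]] [ 0.4783 -0.0119  0.165 ] 1.8717040573453263
sleeve [ 0.4783 -0.0112  0.165 ]
jar2 top [[ 0.4369 -0.0134  0.068 ]]
plan [-0.0277 -0.1057  0.3587] spin 0.017 yaw0 -0.2 rows 3.8 0.2 t 39.9 j6 1.34
```

```bash
python3 -m creep '[[[-0.036,-0.1,0.1,0.018,85],[-0.036,-0.1,0.2,0.018,85],[-0.036,-0.1,0.3,0.018,85],[-0.036,-0.1,0.36,0.018,85],[-0.036,-0.1,0.42,0.018,85],[-0.036,-0.1,0.48,0.018,85],[-0.036,-0.1,0.54,0.018,85],[-0.036,-0.1,0.6,0.018,85],[-0.036,-0.1,0.66,0.018,85],[-0.036,-0.1,0.69,0.018,85],[-0.036,-0.1,0.7,0.018,85],[-0.036,-0.1,0.7,0.018,85]]]'
python3 -m creep '[[[0,0,0,0,50],[0,0,0,0,50],[0,0,0,0,50],[0,0,0,0,50],[0,0,0,0,50],[0,0,0,0,50]]]' 35
```

```text
time_s: 41.1
ee_pos: [0.4184, -0.0123, 0.0285]
tcp_rot: [[0.999, -0.032, -0.002], [-0.032, -0.999, 0.0], [-0.002, -0.0, -1.0]]
force: [0.6, -0.2, 0.9]
gripper_width: 0.0854
grip_force: 0.0
time_s: 41.7
ee_pos: [0.4195, -0.0116, 0.0301]
tcp_rot: [[1.0, -0.03, 0.003], [-0.03, -1.0, -0.001], [0.003, 0.001, -1.0]]
force: [-0.1, -3.0, 7.8]
gripper_width: 0.0594
grip_force: 37.3
```

```bash
python3 -m creep '[[[0,0,-0.03,0,50],[-0.01,0,-0.07,0,50],[-0.04,0,-0.12,0,50],[-0.06,0,-0.18,0,50],[-0.06,-0.08,-0.18,0,50],[-0.06,-0.17,-0.18,0,50],[-0.06,-0.26,-0.18,0,50],[-0.06,-0.353,-0.18,0,50],[-0.06,-0.353,-0.18,0,50],[-0.06,-0.353,-0.1,0,50],[-0.06,-0.353,-0.04,0,50],[-0.06,-0.353,-0.01,0,50]]]'
python3 -m creep '[[[0,0,0.01,0,50],[0,0,0.012,0,50],[0,0,0.012,0,50],[0,0,0.012,0,70],[0,0,0.012,0,85],[0,0,0.012,0,85],[0,0,0.012,0,85],[0,0,-0.1,0,85],[0,0,-0.2,0,85],[-0.05,0,-0.3,0,85],[-0.06,0,-0.4,0,85],[-0.06,0,-0.4,0,85]]]'
python3 - <<'E'
from h import *
i,f=snap('wrist','w11'); f=f[:,:,::-1]
m=cv2.inRange(cv2.cvtColor(f.copy(),cv2.COLOR_BGR2HSV),(15,110,90),(30,255,255))
n,l,st,ce=cv2.connectedComponentsWithStats(m)
for k in range(1,n):
    if st[k,4]>300: print(st[k].tolist(),ce[k].round(),p2w(i,ce[k],.06).round(4))
print([(np.round(d['centre'],3).tolist(),round(d['confidence'],2)) for d in arm.spot_in('wrist','jar1')],arm.observe()['ee_pos'])
snap('scene','s3'); d=cv2.imread('pics/s3.png')[220:320,250:430]; e=f[0:300,200:600]
cv2.imwrite('pics/m3.png',np.hstack([cv2.resize(d,(400,300)),cv2.resize(e,(400,300))]))
E
```

```text
time_s: 42.9
ee_pos: [0.3912, 0.1653, 0.0323]
tcp_rot: [[1.0, -0.03, -0.005], [-0.03, -1.0, -0.001], [-0.005, 0.002, -1.0]]
force: [-1.6, -0.4, -1.1]
gripper_width: 0.0587
grip_force: 38.5
time_s: 44.1
ee_pos: [0.3656, 0.168, 0.2396]
tcp_rot: [[1.0, -0.03, 0.01], [-0.03, -1.0, 0.003], [0.009, -0.004, -1.0]]
force: [1.3, 0.5, 0.5]
gripper_width: 0.0852
grip_force: 0.0
[534, 0, 59, 9, 408] [562.   3.] [[ 0.5122 -0.0105  0.06  ]]
[289, 156, 71, 70, 3889] [324. 191.] [[0.3762 0.169  0.06  ]]
[64, 201, 110, 104, 3836] [119. 252.] [[0.3269 0.3523 0.06  ]]
[([0.513, 0.0, 0.06], 0.79), ([0.376, 0.17, 0.057], 0.58)] [0.3649475  0.16755575 0.23665132]
```

View pics/m3.png

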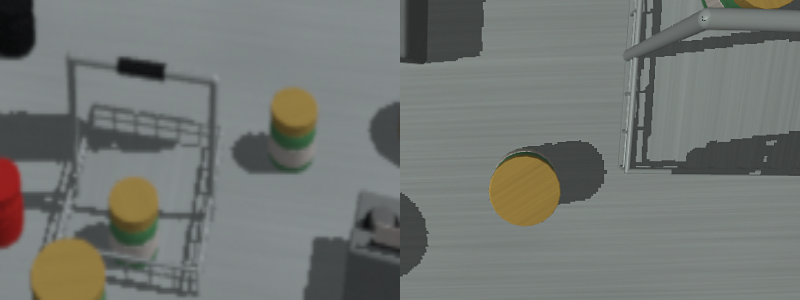

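Jar 2 is upright on the table at about (0.377, 0.169), and jar 1 stands well in the basket.

```bash
python3 -m creep '[[[0.026,-0.002,0.1,0,85],[0.026,-0.002,0.2,0,85],[0.026,-0.002,0.26,0,85],[0.026,-0.002,0.26,0,85],[0.026,-0.002,0.26,0,85],[0.026,-0.002,0.26,0,85]]]'
python3 -c "
from h import *
plan([.377,.169,.0215],-1.7)"
```

```text
time_s: 44.85
ee_pos: [0.3777, 0.1678, 0.105]
tcp_rot: [[1.0, -0.031, 0.001], [-0.031, -1.0, 0.0], [0.001, -0.0, -1.0]]
force: [-0.8, -0.0, 0.4]
gripper_width: 0.0852
grip_force: 0.0
plan [-0.0016 -0.0022  0.1669] spin -0.001 yaw0 -1.8 rows 1.7 0.0 t 44.9 j6 1.92
```

```bash
python3 -m creep '[[[-0.001,-0.002,0.08,0,85],[-0.001,-0.002,0.15,0,85],[-0.001,-0.002,0.165,0,85],[-0.001,-0.002,0.165,0,85],[-0.001,-0.002,0.165,0,50],[-0.001,-0.002,0.165,0,50],[-0.001,-0.002,0.165,0,50],[-0.001,-0.002,0.165,0,50],[-0.001,-0.002,0.165,0,50],[-0.001,-0.002,0.165,0,50]]]' 35
python3 -m creep '[[[0,0,-0.06,0,50],[0,0,-0.13,0,50],[0,0,-0.19,0,50],[0,0.09,-0.19,0,50],[0,0.18,-0.19,0,50],[0.0,0.27,-0.19,0,50],[0.03,0.354,-0.19,0,50],[0.06,0.354,-0.19,0,50],[0.09,0.354,-0.19,0,50],[0.1,0.354,-0.19,0,50],[0.1,0.354,-0.19,0,50],[0.1,0.354,-0.19,0,50]]]'
python3 -c "
from h import *
plan([.4215,-.0105,.026],-1.7)"
```

```text
time_s: 45.85
ee_pos: [0.3779, 0.1692, 0.0236]
tcp_rot: [[1.0, -0.031, 0.004], [-0.031, -1.0, 0.001], [0.004, -0.002, -1.0]]
force: [-0.5, 0.2, 5.4]
gripper_width: 0.059
grip_force: 36.7
time_s: 47.05
ee_pos: [0.42, -0.0084, 0.1166]
tcp_rot: [[1.0, -0.028, -0.002], [-0.028, -1.0, 0.0], [-0.002, -0.0, -1.0]]
force: [-0.5, 0.1, -0.3]
gripper_width: 0.059
grip_force: 39.0
plan [0.0035 0.0041 0.1811] spin 0.001 yaw0 -1.6 rows 1.8 0.0 t 47.0 j6 1.48
```

```bash
python3 -m creep '[[[0.004,0.004,0.05,0,50],[0.004,0.004,0.1,0,50],[0.004,0.004,0.13,0,50],[0.004,0.004,0.15,0,50],[0.004,0.004,0.165,0,50],[0.004,0.004,0.174,0,50],[0.004,0.004,0.178,0,50],[0.004,0.004,0.178,0,50]]]'
```

```text
time_s: 47.85
ee_pos: [0.4229, -0.0118, 0.028]
tcp_rot: [[1.0, -0.03, 0.0], [-0.03, -1.0, 0.0], [0.0, -0.0, -1.0]]
force: [0.0, -0.2, -2.0]
gripper_width: 0.059
grip_force: 39.0
```

```bash
python3 -m creep '[[[0,0,0.002,0,55],[0,0,0.002,0,65],[0,0,0.002,0,75],[0,0,0.002,0,85],[0,0,0.002,0,85],[0,0,-0.1,0,85],[0,0,-0.2,0,85],[0,0,-0.3,0,85],[0,0,-0.4,0,85],[0,0,-0.5,0,85],[0,0,-0.6,0,85],[0,0,-0.6,0,85]]]'
python3 -m creep '[[[-0.02,0,-0.1,0.01,85],[-0.02,0,-0.1,-0.02,85],[-0.02,0,-0.1,-0.02,85]]]'
python3 - <<'E'
from h import *
i,f=snap('wrist','w12'); g=f[:,:,::-1]; np.save('w12T.npy',i['world_from_camera']); print(arm.observe()['ee_pos'])
d=snap('side','d3')[1][:,:,::-1]
r=lambda a:cv2.resize(a,(400,300),interpolation=cv2.INTER_CUBIC)
cv2.imwrite('pics/m4.png',np.hstack([r(g[0:240,160:480]),r(d[200:320,250:410])]))
print([(np.round(x['centre'],3).tolist(),round(x['confidence'],2)) for x in arm.spot_in('wrist','jar1')])
E
```

```text
time_s: 49.05
ee_pos: [0.4267, -0.0124, 0.335]
tcp_rot: [[0.999, -0.03, 0.015], [-0.03, -1.0, -0.002], [0.015, 0.001, -1.0]]
force: [1.1, 0.1, 0.2]
gripper_width: 0.0852
grip_force: 0.0
time_s: 49.35
ee_pos: [0.4129, -0.0116, 0.3784]
tcp_rot: [[1.0, 0.001, 0.002], [0.001, -1.0, -0.0], [0.002, 0.0, -1.0]]
force: [0.0, 0.0, -0.4]
gripper_width: 0.0851
grip_force: 0.0
[ 0.41235628 -0.01153057  0.37727803]
[([0.529, -0.175, 0.059], 0.83), ([0.537, -0.016, 0.063], 0.73), ([0.264, -0.225, 0.056], 0.56), ([0.488, -0.011, 0.002], 0.43), ([0.538, 0.279, 0.085], 0.42)]
```

View pics/m4.png

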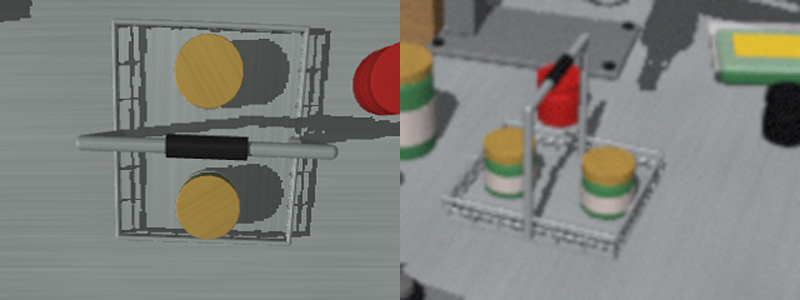

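Both jars stand upright. Next is the handle grasp pose: sleeve from (166,147) to (248,148) in the crop.

```bash
python3 - <<'E'
from h import *
np.set_printoptions(precision=4,suppress=True)
i=dict(arm.camera_info('wrist')); i['world_from_camera']=np.load('w12T.npy')
m=lambda *a:[(x/1.25+160,y/1.25) for x,y in a]
b=p2w(i,m((80,143),(334,153)),.165); print('bar',b,b.mean(0), np.degrees(np.arctan2(b[0,0]-b[1,0],b[0,1]-b[1,1])))
p=p2w(i,m((166,147),(248,148.5)),.165).mean(0); print('sleeve',p)
print('rim',p2w(i,m((114,22),(307,28),(120,235),(291,242)),.032).mean(0))
print('lids',p2w(i,m((209,71),(208,208)),.063))
plan([p[0],p[1],.22],90-1.8)
E
```

```text
bar [[ 0.4817  0.0759  0.165 ]
 [ 0.4752 -0.1006  0.165 ]] [ 0.4784 -0.0123  0.165 ] 2.1158649561875165
sleeve [ 0.4784 -0.0121  0.165 ]
rim [ 0.4806 -0.013   0.032 ]
lids [[ 0.5367 -0.0137  0.063 ]
 [ 0.4193 -0.013   0.063 ]]
plan [0.1336 0.0012 0.3124] spin -0.98 yaw0 -0.0 rows 3.4 10.3 t 49.5 j6 1.44
```

```bash
python3 -m creep '[[[0.02,0.001,0,-0.98,60],[0.04,0.001,0,-0.98,60],[0.06,0.001,0,-0.98,60],[0.08,0.001,0,-0.98,60],[0.1,0.001,0.05,-0.98,60],[0.134,0.001,0.1,-0.98,60],[0.134,0.001,0.2,-0.98,60],[0.134,0.001,0.28,-0.98,60],[0.134,0.001,0.3,-0.98,60],[0.134,0.001,0.3,-0.98,60],[0.134,0.001,0.3,-0.98,60],[0.134,0.001,0.3,-0.98,60]]]'
python3 -c "
from h import *
plan([.4784,-.0121,.147],88.0)"
```

```text
time_s: 50.7
ee_pos: [0.4788, -0.0119, 0.2261]
tcp_rot: [[0.031, 1.0, -0.004], [1.0, -0.031, 0.0], [0.0, -0.004, -1.0]]
force: [-0.9, 0.4, -0.6]
gripper_width: 0.0602
grip_force: 0.0
plan [-0.0005 -0.0002  0.1581] spin 0.002 yaw0 88.2 rows 1.6 0.0 t 50.7 j6 -0.08
```

```bash
python3 -m creep '[[[0,0,0.06,0,60],[0,0,0.12,0,60],[0,0,0.155,0,60],[0,0,0.158,0,60],[0,0,0.158,0,60],[0,0,0.158,0,30],[0,0,0.158,0,5],[0,0,0.158,0,5],[0,0,0.158,0,5],[0,0,0.158,0,5],[0,0,0.158,0,5],[0,0,0.158,0,5]]]' 80
python3 -m creep '[[[0,0,0,0,5],[0,0,-0.005,0,5],[0,0,-0.015,0,5],[0,0,-0.03,0,5],[0,0,-0.05,0,5],[0,0,-0.08,0,5],[0,0,-0.11,0,5],[0,0,-0.14,0,5],[0,0,-0.17,0,5],[0,0,-0.2,0,5],[0,0,-0.22,0,5],[0,0,-0.23,0,5]]]'
python3 -m creep '[[[0,0,-0.02,0,5],[0,0,-0.02,0,5],[0,0,-0.02,0,5]]]'
python3 -c "
from h import *
plan([.405,-.361,.272],93)
plan([.558,-.361,.272],93)"
```

```text
time_s: 51.9
ee_pos: [0.4807, -0.0121, 0.1498]
tcp_rot: [[0.031, 1.0, 0.002], [1.0, -0.031, -0.0], [-0.0, 0.002, -1.0]]
force: [-0.2, -1.3, 6.2]
gripper_width: 0.0132
grip_force: 78.2
time_s: 53.1
ee_pos: [0.4802, -0.0121, 0.2652]
tcp_rot: [[0.031, 1.0, 0.002], [1.0, -0.031, -0.0], [-0.0, 0.002, -1.0]]
force: [-0.5, -0.5, -4.8]
gripper_width: 0.0131
grip_force: 78.2
time_s: 53.4
ee_pos: [0.4797, -0.012, 0.2737]
tcp_rot: [[0.031, 1.0, -0.0], [1.0, -0.031, 0.0], [0.0, -0.0, -1.0]]
force: [-0.5, -0.1, -4.8]
gripper_width: 0.0131
grip_force: 78.2
plan [-0.7022 -0.1281  0.0033] spin -0.053 yaw0 88.3 rows 7.1 0.6 t 53.4 j6 -0.08
plan [-0.6928  0.1778  0.0033] spin -0.053 yaw0 88.3 rows 7.2 0.6 t 53.4 j6 -0.08
```

```bash
python3 -m creep '[[[-0.01,-0.01,0,0,5],[-0.03,-0.03,0,0,5],[-0.06,-0.06,0,-0.02,5],[-0.1,-0.1,0,-0.03,5],[-0.15,-0.128,0,-0.04,5],[-0.2,-0.128,0,-0.053,5],[-0.25,-0.128,0,-0.053,5],[-0.3,-0.128,0,-0.053,5],[-0.35,-0.128,0,-0.053,5],[-0.4,-0.128,0,-0.053,5],[-0.45,-0.128,0,-0.053,5],[-0.5,-0.128,0,-0.053,5]]]'
python3 -m creep '[[[-0.045,0,0,0,5],[-0.085,0,0,0,5],[-0.12,0,0,0,5],[-0.15,0,0,0,5],[-0.175,0,0,0,5],[-0.19,0,0,0,5],[-0.2,0,0,0,5],[-0.202,0,0,0,5],[-0.202,0,0,0,5],[-0.202,0,0,0,5],[-0.202,0,0,0,5]]]'
python3 - <<'E'
from h import *
plan([.558,-.361,.272],93)
g=snap('wrist','w13')[1][:,:,::-1]; s=snap('scene','s4')[1][:,:,::-1]; d=snap('side','d4')[1][:,:,::-1]
r=lambda a:cv2.resize(a,(400,300),interpolation=cv2.INTER_CUBIC)
cv2.imwrite('pics/m5.png',np.vstack([np.hstack([r(g),r(s[150:360,60:340])]),np.hstack([r(d[100:280,230:470]),r(g)*0])]))
E
```

```text
time_s: 54.6
ee_pos: [0.4064, -0.261, 0.2734]
tcp_rot: [[-0.052, 0.999, -0.002], [0.999, 0.052, 0.001], [0.001, -0.001, -1.0]]
force: [0.4, 0.4, -5.3]
gripper_width: 0.0135
grip_force: 78.2
time_s: 55.7
ee_pos: [0.4135, -0.3602, 0.2739]
tcp_rot: [[-0.053, 0.999, -0.0], [0.999, 0.053, 0.0], [0.0, -0.0, -1.0]]
force: [-0.2, 0.3, -5.2]
gripper_width: 0.0134
grip_force: 78.2
plan [-0.017   0.2885  0.0038] spin 0.001 yaw0 93.1 rows 2.9 0.0 t 55.7 j6 -0.85
```

View pics/m5.png

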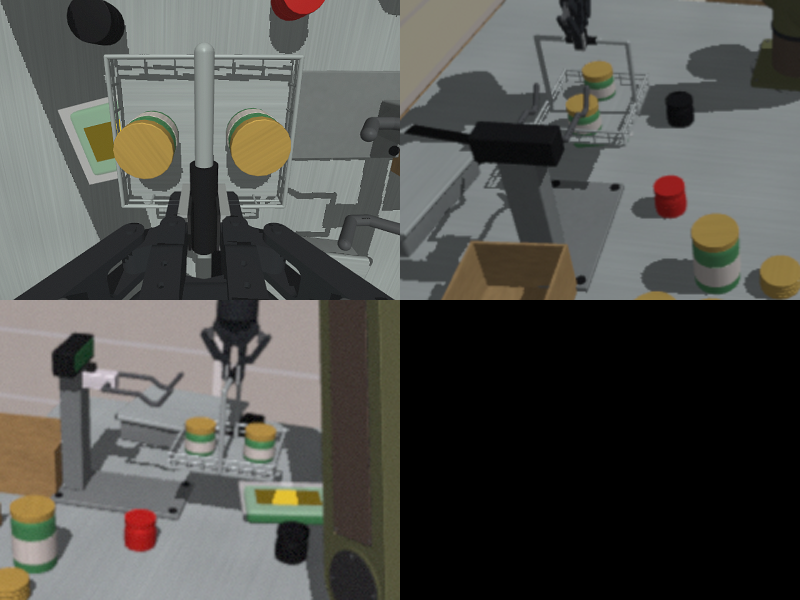

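The basket hangs level in the gripper in front of the hook. The wrist view shows the two arm tips at about (362,130) and (343,235) in the quarter picture, so I'll use those for a closer hook position.

```bash
python3 - <<'E'
from h import *
np.set_printoptions(precision=4,suppress=True)
i=arm.camera_info('wrist')
print('tips',p2w(i,[(583,208),(548,378)],.262))
print('bar end',p2w(i,[(326,85)],.289),'wall')
j=arm.camera_info('scene'); m=lambda *a:[(60+(x-400)*.7,150+y*.7) for x,y in a]
print('scene bar',p2w(j,m((537,40),(631,45)),.289))
print('tips scene',p2w(j,m((536,90),(587,86)),.267))
f=cv2.imread('pics/w13.png'); cv2.imwrite('pics/c5.png',cv2.resize(f[150:450,480:640],(400,750))[:600])
E
```

```text
tips [[ 0.5169 -0.3144  0.262 ]
 [ 0.5229 -0.3993  0.262 ]]
bar end [[ 0.4088 -0.2739  0.289 ]] wall
scene bar [[ 0.4259 -0.4397  0.289 ]
 [ 0.4165 -0.2635  0.289 ]]
tips scene [[ 0.5506 -0.3955  0.267 ]
 [ 0.5255 -0.3126  0.267 ]]
```

View pics/c5.png

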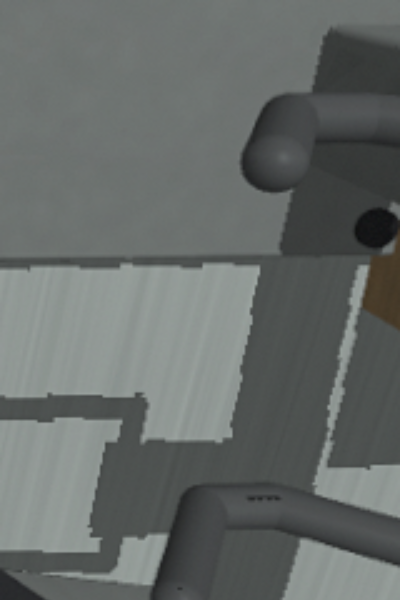

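```bash
python3 - <<'E'
from h import *
np.set_printoptions(precision=4,suppress=True)
i=arm.camera_info('wrist')
print('tips',p2w(i,[(590,215),(554,386)],.262)); print('bends',p2w(i,[(599,197),(562,353)],.232))
plan([.558,-.361,.272],93)
E
```

```text
tips [[ 0.5207 -0.3172  0.262 ]
 [ 0.5271 -0.4039  0.262 ]]
bends [[ 0.5443 -0.3157  0.232 ]
 [ 0.5486 -0.4055  0.232 ]]
plan [-0.0164  0.2884  0.0038] spin 0.0 yaw0 93.0 rows 2.9 0.0 t 55.9 j6 -0.85
```

```bash
python3 -m creep '[[[0,0.01,0,0,5],[-0.002,0.03,0,0,5],[-0.004,0.06,0,0,5],[-0.006,0.1,0,0,5],[-0.008,0.14,0,0,5],[-0.01,0.18,0,0,5],[-0.012,0.22,0,0,5],[-0.014,0.25,0,0,5],[-0.015,0.27,0,0,5],[-0.015,0.28,0,0,5],[-0.015,0.285,0,0,5],[-0.015,0.285,0,0,5]]]'
python3 -m creep '[[[0,0,0.005,0,5],[0,0,0.015,0,5],[0,0,0.03,0,5],[0,0,0.045,0,5],[0,0,0.06,0,5],[0,0,0.07,0,5],[0,0,0.075,0,5],[0,0,0.08,0,5],[0,0,0.085,0,5],[0,0,0.085,0,5]]]'
python3 -m creep '[[[0,0,0.005,0,5],[0,0,0.005,0,5],[0,0,0.005,0,5]]]'
```

```text
time_s: 57.05
ee_pos: [0.556, -0.3607, 0.2737]
tcp_rot: [[-0.053, 0.999, -0.001], [0.999, 0.053, 0.0], [0.0, -0.001, -1.0]]
force: [-0.3, -0.2, -4.3]
gripper_width: 0.0133
grip_force: 78.3
time_s: 58.05
ee_pos: [0.5562, -0.3607, 0.2311]
tcp_rot: [[-0.053, 0.999, -0.0], [0.999, 0.053, 0.0], [0.0, -0.0, -1.0]]
force: [-0.4, -1.5, -5.2]
gripper_width: 0.0134
grip_force: 78.3
time_s: 58.35
ee_pos: [0.5562, -0.3607, 0.2289]
tcp_rot: [[-0.053, 0.999, 0.0], [0.999, 0.053, 0.0], [0.0, 0.0, -1.0]]
force: [0.2, 0.4, -5.9]
gripper_width: 0.0134
grip_force: 78.3
```

```bash
python3 -m creep '[[[0,0,0.003,0,5],[0,0,0.003,0,5],[0,0,0.003,0,5]]]'; python3 -m creep '[[[0,0,0.003,0,5],[0,0,0.003,0,5],[0,0,0.003,0,5]]]'; python3 -m creep '[[[0,0,0.003,0,5],[0,0,0.003,0,5],[0,0,0.003,0,5]]]'
python3 - <<'E'
from h import *
s=snap('scene','s5')[1][:,:,::-1]; d=snap('side','d5')[1][:,:,::-1]
r=lambda a:cv2.resize(a,(400,300),interpolation=cv2.INTER_CUBIC)
cv2.imwrite('pics/m6.png',np.hstack([r(s[180:330,80:280]),r(d[110:260,230:430])]))
E
```

```text
time_s: 58.65
ee_pos: [0.5562, -0.3607, 0.2272]
tcp_rot: [[-0.053, 0.999, -0.0], [0.999, 0.053, 0.0], [0.0, -0.0, -1.0]]
force: [-0.4, -0.1, -5.8]
gripper_width: 0.0134
grip_force: 78.3
time_s: 58.95
ee_pos: [0.5562, -0.3607, 0.2257]
tcp_rot: [[-0.053, 0.999, -0.0], [0.999, 0.053, 0.0], [0.0, -0.0, -1.0]]
force: [0.2, 0.7, -4.4]
gripper_width: 0.0133
grip_force: 78.3
time_s: 59.25
ee_pos: [0.5563, -0.3608, 0.2244]
tcp_rot: [[-0.053, 0.999, 0.0], [0.999, 0.053, -0.0], [-0.0, 0.0, -1.0]]
force: [0.8, -0.1, -4.9]
gripper_width: 0.0132
grip_force: 78.3
```

View pics/m6.png

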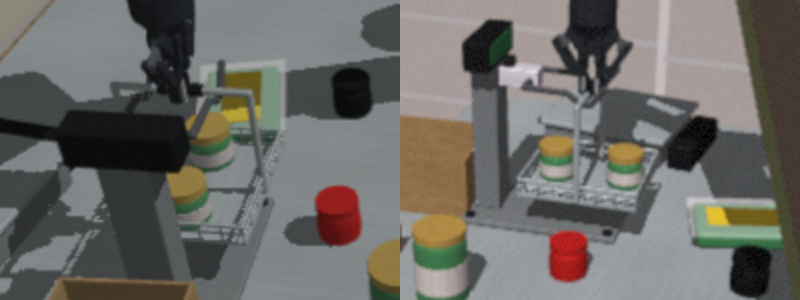

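The bar sits over the seat in both views. I'll lower until the scale takes the weight.

```bash
for k in 1; do python3 -m creep '[[[0,0,0.003,0,5],[0,0,0.003,0,5],[0,0,0.003,0,5]]]'; python3 -m creep '[[[0,0,0.003,0,5],[0,0,0.003,0,5],[0,0,0.003,0,5]]]'; python3 -m creep '[[[0,0,0.003,0,5],[0,0,0.003,0,5],[0,0,0.003,0,5]]]'; done | grep -E 'ee_pos|force'
```

```text
ee_pos: [0.5563, -0.3609, 0.224]
force: [-2.4, 0.9, 3.8]
grip_force: 79.2
ee_pos: [0.5564, -0.3609, 0.2238]
force: [-3.9, 3.2, 9.8]
grip_force: 80.2
ee_pos: [0.5564, -0.361, 0.2237]
force: [-5.1, 3.5, 16.2]
grip_force: 80.8
```

```bash
python3 -m creep '[[[0,0,-0.004,0,5],[0,0,-0.004,0,5],[0,0,-0.004,0,14],[0,0,-0.004,0,18],[0,0,-0.004,0,24],[0,0,-0.004,0,30],[0,0,-0.004,0,38],[0,0,-0.004,0,46],[0,0,-0.004,0,50],[0,0,-0.004,0,50],[0,0,-0.004,0,50],[0,0,-0.004,0,50]]]' | grep -E 'ee_pos|force|width'
python3 -m creep '[[[0,0,-0.02,0,50],[0,0,-0.05,0,50],[0,0,-0.1,0,50],[0,0,-0.17,0,50],[0,0,-0.25,0,50],[0,-0.1,-0.28,0,50],[0,-0.2,-0.28,0,50],[0,-0.25,-0.28,0,50],[0,-0.25,-0.28,0,50]]]'
python3 - <<'E'
from h import *
np.set_printoptions(precision=4,suppress=True)
g=snap('wrist','w14')[1][:,:,::-1]
print([(np.round(x['centre'],3).tolist(),round(x['confidence'],2)) for x in arm.spot_in('wrist','handle')])
s=snap('scene','s6')[1][:,:,::-1]; d=snap('side','d6')[1][:,:,::-1]
print(arm.spot_in('scene','handle')[:2])
r=lambda a:cv2.resize(a,(400,300),interpolation=cv2.INTER_CUBIC)
cv2.imwrite('pics/m7.png',np.vstack([np.hstack([r(s[180:330,80:280]),r(d[110:260,230:430])]),np.hstack([r(g),r(g)*0])]))
plan([.4426,.3358,.328],90)
E
```

```text
ee_pos: [0.5562, -0.3608, 0.2218]
force: [0.1, 0.6, -0.2]
gripper_width: 0.0499
grip_force: 0.0
time_s: 62.35
ee_pos: [0.428, -0.3673, 0.3639]
tcp_rot: [[-0.05, 0.999, 0.0], [0.999, 0.05, -0.002], [-0.002, 0.0, -1.0]]
force: [0.2, -0.2, 0.7]
gripper_width: 0.0501
grip_force: 0.0
[([0.553, -0.342, 0.073], 0.81)]
[{'centre': [0.5582, -0.3094, 0.0766], 'confidence': 0.89}, {'centre': [0.7405, -0.326, 0.2242], 'confidence': 0.52}]
plan [1.4034 0.0955 0.0676] spin 0.034 yaw0 93.1 rows 14.1 0.4 t 62.6 j6 -0.83
```

View pics/m7.png

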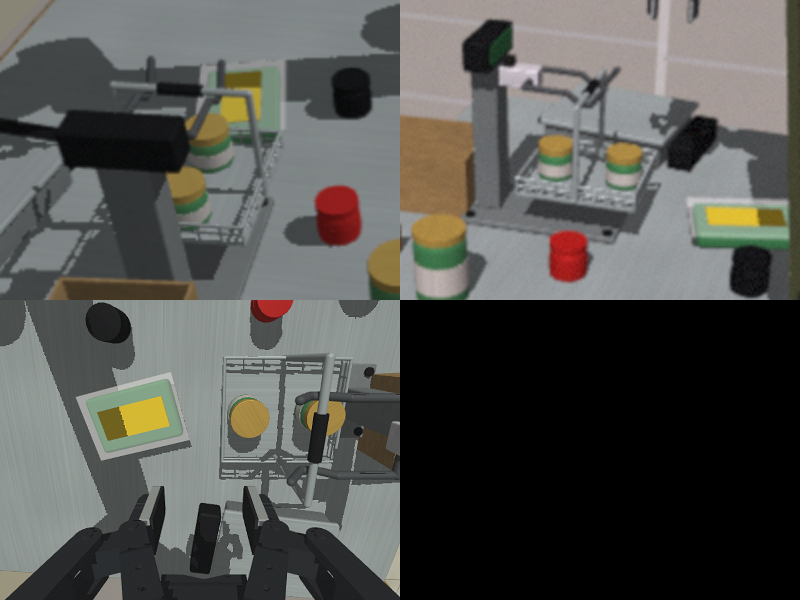

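The basket hangs level on both arms, free of the gripper. Next I'll move over the print key with the fingers closed and check the wheels numerically.

```bash
python3 -m creep '[[[0.638,0.142,0.034,0,0],[0.638,0.142,0.034,0,0],[0.638,0.142,0.034,0,0],[0.638,0.142,0.034,0,0],[0.638,0.142,0.034,0,0],[0.638,0.142,0.034,0,0],[0.638,0.142,0.034,0,0],[0.638,0.142,0.034,0,0]]]' | grep ee_pos
python3 -m creep '[[[0.638,0.142,0.034,0,0],[0.638,0.142,0.034,0,0],[0.638,0.142,0.034,0,0],[0.638,0.142,0.034,0,0],[0.638,0.142,0.034,0,0],[0.638,0.142,0.034,0,0],[0.638,0.142,0.034,0,0],[0.638,0.142,0.034,0,0],[0.638,0.142,0.034,0,0],[0.638,0.142,0.034,0,0]]]' | grep ee_pos
python3 look.py w15
python3 - <<'E'
from h import *
g=cv2.imread('pics/w15_s.png',0)
for k in range(3):
    c=g[:,k*200+30:k*200+60].mean(1); print([(r,int(c[r])) for r in range(60,420) if c[r]>60 and c[r]==c[max(0,r-15):r+16].max()])
print([(np.round(x['centre'],3).tolist(),round(x['confidence'],2)) for x in arm.spot_in('wrist','print_key_top')[:2]])
plan([.5377,.277,.10])
E
```

```text
ee_pos: [0.4865, -0.041, 0.3443]
ee_pos: [0.5399, 0.276, 0.3276]
64.45 [0.53979353 0.27583196 0.32784347]
[(157, 92), (311, 101)]
[(158, 92), (312, 98)]
[(157, 90), (311, 96)]
[([0.536, 0.283, 0.084], 0.57)]
plan [ 0.0028 -0.0041  0.456 ] spin 0 yaw0 92.9 rows 4.6 0.0 t 64.5 j6 0.35
```

```bash
python3 -m creep '[[[0.003,-0.003,0.1,0,0],[0.003,-0.003,0.2,0,0],[0.003,-0.003,0.3,0,0],[0.003,-0.003,0.38,0,0],[0.003,-0.003,0.44,0,0],[0.003,-0.003,0.46,0,0],[0.003,-0.003,0.46,0,0],[0.003,-0.003,0.46,0,0]]]' | grep -E 'ee_pos|force'
python3 -m creep '[[[0,0,0.01,0,0],[0,0,0.018,0,0],[0,0,0.018,0,0]]]' | grep -E 'ee_pos|force'
python3 -m creep '[[[0,0,0.005,0,0],[0,0,0.01,0,0],[0,0,0.01,0,0]]]' | grep -E 'ee_pos|force'
```

```text
ee_pos: [0.5394, 0.2787, 0.0995]
force: [0.5, 0.2, 0.3]
grip_force: 0.0
ee_pos: [0.538, 0.2787, 0.0892]
force: [-0.5, -0.0, 0.5]
grip_force: 0.0
ee_pos: [0.5381, 0.2788, 0.0837]
force: [-1.3, 0.1, 1.9]
grip_force: 0.8
```

Contact is starting, so I'll press on.

```bash
for k in 1; do python3 -m creep '[[[0,0,0.004,0,0],[0,0,0.004,0,0],[0,0,0.004,0,0]]]'; python3 -m creep '[[[0,0,0.004,0,0],[0,0,0.004,0,0],[0,0,0.004,0,0]]]'; python3 -m creep '[[[0,0,0.003,0,0],[0,0,0.003,0,0],[0,0,0.003,0,0]]]'; done| grep -E 'ee_pos|force'
```

```text
ee_pos: [0.5381, 0.2788, 0.082]
force: [-0.6, 0.3, 2.4]
grip_force: 1.3
ee_pos: [0.5381, 0.2787, 0.08]
force: [0.1, 0.3, 4.8]
grip_force: 1.8
ee_pos: [0.5381, 0.2788, 0.0785]
force: [-0.2, 1.3, 4.6]
grip_force: 2.3
```

```bash
python3 -m creep '[[[0,0,0.004,0,0],[0,0,0.004,0,0],[0,0,0.004,0,0]]]'| grep -E 'ee_pos|force'; python3 -m creep '[[[0,0,0.004,0,0],[0,0,0.004,0,0],[0,0,0.004,0,0]]]' | grep -E 'ee_pos|force'
python3 -m creep '[[[0,0,0.002,0,0],[0,0,0.002,0,0],[0,0,-0.05,0,0],[0,0,-0.12,0,0],[0,0,-0.2,0,0],[0,0,-0.3,0,0],[0,0,-0.4,0,0],[0,0,-0.5,0,0],[0,0,-0.5,0,0],[0,0,-0.5,0,0],[0,0,-0.5,0,0]]]'| grep -E 'ee_pos|force'
python3 look.py w16
python3 - <<'E'
from h import *
g=cv2.imread('pics/w16_s.png',0)
for k in range(3):
    c=g[:,k*200+30:k*200+60].mean(1); print([r for r in range(60,420) if c[r]>60 and c[r]==c[max(0,r-15):r+16].max()])
# basket unchanged since release?
for c,box in (('scene',(180,330,80,280)),('side',(110,260,230,430))):
    a=cv2.imread('pics/'+{'scene':'s6','side':'d6'}[c]+'.png'); b=snap(c,c+'9')[1][:,:,::-1]
    y0,y1,x0,x1=box; D=cv2.absdiff(a,b.copy())[y0:y1,x0:x1].max(2); print(c,(D>40).mean(),D.mean())
E
```

```text
ee_pos: [0.5382, 0.2788, 0.0779]
force: [-2.3, -0.4, 13.7]
grip_force: 6.7
ee_pos: [0.5382, 0.2788, 0.0777]
force: [-6.1, -1.9, 24.3]
grip_force: 12.1
ee_pos: [0.537, 0.2781, 0.3223]
force: [0.1, -0.2, -0.8]
grip_force: 0.0
68.55 [0.53682138 0.27802093 0.32172314]
[156, 310]
[158, 312]
[157, 311]
scene 0.21603333333333333 16.389566666666667
side 0.25733333333333336 28.5145
```

The key bottomed out 6 mm down and is released, and the wheels are unchanged. I'll check the basket numerically, since the arm and its shadow changed the views.

```bash
python3 - <<'E'
from h import *
def blobs(f):
    m=cv2.inRange(cv2.cvtColor(f,cv2.COLOR_BGR2HSV),(15,110,70),(30,255,255)); n,l,st,ce=cv2.connectedComponentsWithStats(m)
    return [(ce[k].round(1).tolist(),int(st[k,4])) for k in range(1,n) if st[k,4]>60]
for a,b,(y0,y1,x0,x1) in (('s6','scene9',(180,330,80,280)),('d6','side9',(110,260,230,430))):
    A,B=[cv2.imread(f'pics/{q}.png')[y0:y1,x0:x1] for q in (a,b)]; print(a,blobs(A),'\n',b,blobs(B))
for c in ('scene','side'):
    for l in ('jar1','basket','handle'): print(c,l,[(np.round(x['centre'],3).tolist(),round(x['confidence'],2)) for x in arm.spot_in(c,l)][:5])
E
```

```text
s6 [([122.7, 42.4], 189), ([110.5, 60.2], 362), ([92.7, 92.1], 268), ([192.8, 133.0], 336), ([60.1, 143.5], 199)] 
 scene9 [([122.7, 41.7], 178), ([110.1, 60.6], 345), ([92.7, 92.1], 266), ([192.6, 133.0], 344), ([65.0, 144.3], 314)]
d6 [([17.6, 88.6], 2004), ([77.3, 72.5], 148), ([111.8, 76.6], 161), ([171.8, 108.1], 330)] 
 side9 [([77.3, 72.4], 148), ([111.8, 76.5], 164), ([23.4, 109.5], 501), ([172.4, 108.0], 303)]
scene jar1 [([0.516, -0.354, 0.122], 0.91), ([0.273, -0.228, 0.042], 0.87), ([0.627, -0.343, 0.131], 0.81), ([0.551, -0.175, 0.054], 0.63)]
scene basket [([0.562, -0.314, 0.081], 0.74)]
scene handle [([0.555, -0.31, 0.076], 0.72), ([0.616, 0.352, 0.068], 0.52)]
side jar1 [([0.526, -0.16, 0.041], 0.7), ([0.489, -0.342, 0.118], 0.69), ([0.252, -0.211, 0.045], 0.66)]
side basket [([0.552, -0.312, 0.082], 0.85)]
side handle [([0.554, -0.313, 0.082], 0.56)]
```

The jars and basket are exactly where they were, so the differences were only lighting and arm shadow. Handing in.

```bash
python3 -c "
from workcell import arm
print(arm.close_job())"
```

```text
the job is handed in; nothing more can be done
None
```

The job is handed in; no verdict came back. By my last checks the wheels read 4 7 2, both sample jars stand upright in the level-hanging basket, and the print key was pressed fully down and released after that, but I viewed 17 pictures against the limit of 14.

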